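# Load the carving blanks and latch the keeper bar

### The arm

A 6-joint arm with a two-finger parallel gripper is mounted at the origin on the work surface. World frame = base frame: x ahead of the robot, y to its left, z up, the work surface at z = 0. Lengths are in m, angles in rad, forces in N, time in s.
With the tool pointing down it reaches from about 0.4 to 0.825 m from the base axis. Payload 7 kg.
Tool frame: the origin (TCP) lies at the very end of the fingers, on their centre line; the grasp point (between the pads) lies 19 mm behind it; z points along the fingers, y is the direction in which the jaws open and shut (so a half turn about z gives the same grasp; the last joint's range is limited). The gripper opens to 88 mm and grips with 3 to 60 N. Pads are 19 mm wide; open, the fingers measure 130 mm over their backs; the gripper's body (78 mm by 193 mm) begins 47 mm behind the grasp point.
Start: joints at [1.585, 0.359, 0.012, 0, -1.224, -0.288], TCP at [0.183, 0.65, 0.227] pointing down, gripper open.
Joint ranges: [-3.07, 3.07], [-1.43, 2.12], [-1.02, 1.25], [-3.03, 1.67], [-3.05, -0], [-3.03, 3.03]. Speed limits (rad/s): [2.39, 2.39, 3.01, 3.14, 3.14, 3.14].

### API

Orientations are given as a unit quaternion [x, y, z, w].
In Python, from rig import telemetry, snapshot, calibration, ticket, spotter gives the robot as it stands.
- The arm moves only by the tool servo_tool, never from a script. Its argument "moves" is a list of rows, each an object of numbers: "tx", "ty", "tz": the shift along the world's x, y, z in cm; "rx", "ry", "rz": the turn, a rotation vector about the world's x, y, z in rad; "grip": the closure, from 0 (fully open) to 1 (shut). In form: [{"tx": .., "ty": .., "tz": .., "rx": .., "ry": .., "rz": .., "grip": ..}, ...]. A call has 1 to 12 rows; each row is the pose to reach, as a shift and turn from the pose measured when the call began; what a row does not reach only later rows make up. A row lasts 1/8 s, in which the tool goes at most 62.5 mm and 10.7 degrees, less where a joint would pass 70% of its speed; a pose out of reach is approached as far as the arm can. A call with a gripper value outside its range is refused whole. The fingers move at their own pace and stop on an object; "grip_force" is the grip in N (left out, the last holds). Time passes only in rows, so rows that repeat a pose let the fingers close. It gives the time, the measured TCP pose, the force and the opening at its end, in the units of the state.
- telemetry.get_obs(): the state, without advancing time (a new reading comes with each control period).
- snapshot(name): name is "side" or "top"; returns (picture, depth): 384x512x3 uint8, blue, green, red; 384x512 float32, m along the optical axis (not along the pixel's ray), 0 where there is no reading.
- calibration(name): a dict with "fx", "fy", "cx", "cy" (pixels), "dist_coeffs" ([k1, k2, p1, p2, k3] as OpenCV has them; the pictures are not rectified), "extrinsics" (4x4, takes a point from camera to world coordinates). Camera axes: x right, y up, looking along -z (the intrinsics and any distortion apply to the point x, -y, -z); pixel columns grow to the right and rows downward; lengths in m; the calibration is good to about 2 mm. A picture is of the moment at which its call begins. calibration takes no time and is no camera call.
- ticket.close_job(): hands the job in, once; it reports no verdict.
Trained networks look in the newest picture that a camera, given by its name, has taken for a name from the list of things; names that differ only in an ending like _2 or _b are one class to them, and where a whole thing is asked for, a point or a joint stands for the part that bears it (a point fixed in the world has none). Each returns a list of dicts, best first, with "p" (0 to 1); they miss things now and then, are a little off and sometimes report something else, mostly with a low value. They report only what shows in the picture. A call takes as long as a camera call.
- spotter.outline_of(label, camera): "region" (384x512 bool, what is visible of it) and "location" ([row, column] in pixels, amid what is visible of it).
The state is a dict: "time": time; "qpos": joint angles; "qd": joint speeds; "joint_torque": joint torques, N m; "tool_pos": TCP position; "ee_rot": TCP orientation; "ft_force": force on the tool from outside, world axes, zero at the start; "wrist_torque": the same for the moment, N m; "opening": opening from 0.0 (shut) to 1.0 (fully open).
Only numpy, scipy, OpenCV 4.12 (cv2) and the standard library are available. Lean on these libraries where they do the work, as an engineer would, in place of code of your own. Each camera call takes 0.05 s, during which the arm holds its last target.

### The job

Get the batch of sawn animal blanks ready to carry to the sander: swing the keeper bar well out of the way, then stand every blank crosswise in the tray's channel in one straight row and push the row firmly along until you feel it come up solid against the metal end stop, with no gaps. Only then swing the keeper bar back over them until it is fully home in its catch. If a blank gets knocked out of place, put it right again, and leave the two finished carvings where they stand.

Things in the scene. Friction and masses are not known exactly. Their poses are not given: they have to be found in the camera images.
- tray: fixed plywood tray, 100 (x) by 340 mm (y), origin under its middle. On its 8 mm thick floor two dark wooden lips along y, 12 mm high, 10 thick, 58 mm apart inside, form a channel for a row of blanks, each with its 52 mm length across it (heads to either side). End stop at the channel's +y end, face at tray y = +90 mm; bar pivot post at y = +140; channel free for 235 mm from the stop
- stop_face (a point): on the tray floor (8 mm above the table) at the foot of the end stop's face, mid-channel; axes as the tray's: the row runs from here along -y, the first blank's centre 17 mm from here, each next 34 mm further
- stop: fixed aluminium end stop of the row, 54 mm wide (x), 14 mm thick, 34 mm high above the tray floor; origin at the foot of the face that looks to -y, as point stop_face
- keeper (a joint): angle (rad) of the aluminium keeper bar, 305 x 16 x 10 mm, swinging level on an upright pivot, underside 62 mm above the table (6 mm over standing blanks). 0 = over the row, tip in the catch, at the end of its travel; grows to 1.9 as the tip swings out to the tray's -x side (clockwise from above). Stiff: about 1 N at the knob moves it, it stays where left
- keeper_knob (a point): grip point on the axis of the red upright knob on the keeper bar: cylinder 20 mm diameter, 36 mm tall, from 72 to 108 mm above the table (this point at 96 mm), 170 mm from the pivot
- tray_hinge (a point): pivot axis of the keeper bar, 62 mm above the table; the closed bar points from here along the tray's -y
- catch (a point): middle of the dark steel catch for the bar's tip: on a post at tray y = -155 mm, 36 mm wide (x), 20 mm along y, up to 83 mm above the table, its mouth open to the tray's -x side
- carved_pig: finished carving of pale wood, a four-legged animal about 60 mm long, 22 mm wide, 45 mm tall; origin at the centre of its underside; not to be moved
- carved_dog: second finished carving, slightly darker with brown ears, same size and origin; not to be moved
- blank1: loose sawn wooden animal blank, 52 mm long (x), 34 wide (y), about 60 g, on two legs with an arch between; 48 mm tall at the raised head (20 mm long, at its -x end, two dark dots on top), 40 mm at the back; flat vertical nose and rump ends at x = -26, +26 mm to grip it by; origin: centre of its underside. 4 or 5 blanks are present
- blank2: loose sawn wooden animal blank, 52 mm long (x), 34 wide (y), about 60 g, on two legs with an arch between; 48 mm tall at the raised head (20 mm long, at its -x end, two dark dots on top), 40 mm at the back; flat vertical nose and rump ends at x = -26, +26 mm to grip it by; origin: centre of its underside. 4 or 5 blanks are present
- blank3: loose sawn wooden animal blank, 52 mm long (x), 34 wide (y), about 60 g, on two legs with an arch between; 48 mm tall at the raised head (20 mm long, at its -x end, two dark dots on top), 40 mm at the back; flat vertical nose and rump ends at x = -26, +26 mm to grip it by; origin: centre of its underside. 4 or 5 blanks are present
- blank4: loose sawn wooden animal blank, 52 mm long (x), 34 wide (y), about 60 g, on two legs with an arch between; 48 mm tall at the raised head (20 mm long, at its -x end, two dark dots on top), 40 mm at the back; flat vertical nose and rump ends at x = -26, +26 mm to grip it by; origin: centre of its underside. 4 or 5 blanks are present
- blank5: loose sawn wooden animal blank, 52 mm long (x), 34 wide (y), about 60 g, on two legs with an arch between; 48 mm tall at the raised head (20 mm long, at its -x end, two dark dots on top), 40 mm at the back; flat vertical nose and rump ends at x = -26, +26 mm to grip it by; origin: centre of its underside. 4 or 5 blanks are present

How it is judged:
On the way, in this order (a step that is already met when the one before it is completed fails the run):
1. with the keeper bar swung out (over 0.8 rad), all blanks stand in a tight row in the channel and the row is pressed against the end stop with over 2 N (value of joint keeper above 0.8 rad and contact force between stop and anything else above 2 N and (y of blank1 in the frame of stop_face between -0.021 and -0.013 m or y of blank2 in the frame of stop_face between -0.021 and -0.013 m or y of blank3 in the frame of stop_face between -0.021 and -0.013 m or y of blank4 in the frame of stop_face between -0.021 and -0.013 m or y of blank5 in the frame of stop_face between -0.021 and -0.013 m) and (not (y of blank1 in the frame of stop_face between -0.089 and -0.081 m or y of blank2 in the frame of stop_face between -0.089 and -0.081 m or y of blank3 in the frame of stop_face between -0.089 and -0.081 m or y of blank4 in the frame of stop_face between -0.089 and -0.081 m or y of blank5 in the frame of stop_face between -0.089 and -0.081 m) or (y of blank1 in the frame of stop_face between -0.055 and -0.047 m or y of blank2 in the frame of stop_face between -0.055 and -0.047 m or y of blank3 in the frame of stop_face between -0.055 and -0.047 m or y of blank4 in the frame of stop_face between -0.055 and -0.047 m or y of blank5 in the frame of stop_face between -0.055 and -0.047 m)) and (not (y of blank1 in the frame of stop_face between -0.123 and -0.115 m or y of blank2 in the frame of stop_face between -0.123 and -0.115 m or y of blank3 in the frame of stop_face between -0.123 and -0.115 m or y of blank4 in the frame of stop_face between -0.123 and -0.115 m or y of blank5 in the frame of stop_face between -0.123 and -0.115 m) or (y of blank1 in the frame of stop_face between -0.089 and -0.081 m or y of blank2 in the frame of stop_face between -0.089 and -0.081 m or y of blank3 in the frame of stop_face between -0.089 and -0.081 m or y of blank4 in the frame of stop_face between -0.089 and -0.081 m or y of blank5 in the frame of stop_face between -0.089 and -0.081 m)) and (not (y of blank1 in the frame of stop_face between -0.157 and -0.149 m or y of blank2 in the frame of stop_face between -0.157 and -0.149 m or y of blank3 in the frame of stop_face between -0.157 and -0.149 m or y of blank4 in the frame of stop_face between -0.157 and -0.149 m or y of blank5 in the frame of stop_face between -0.157 and -0.149 m) or (y of blank1 in the frame of stop_face between -0.123 and -0.115 m or y of blank2 in the frame of stop_face between -0.123 and -0.115 m or y of blank3 in the frame of stop_face between -0.123 and -0.115 m or y of blank4 in the frame of stop_face between -0.123 and -0.115 m or y of blank5 in the frame of stop_face between -0.123 and -0.115 m)) and (y of blank1 in the frame of stop_face between -0.021 and -0.013 m or y of blank1 in the frame of stop_face between -0.055 and -0.047 m or y of blank1 in the frame of stop_face between -0.089 and -0.081 m or y of blank1 in the frame of stop_face between -0.123 and -0.115 m or y of blank1 in the frame of stop_face between -0.157 and -0.149 m) and x of blank1 in the frame of stop_face between -0.006 and 0.006 m and z of blank1 in the frame of stop_face between -0.003 and 0.003 m and angle between each of blank1, blank2, blank3, blank4, blank5's own z axis and vertical below 0.1 rad and angle between the y axis of each of blank1, blank2, blank3, blank4, blank5 and the y axis of stop_face, either way round below 0.1 rad and (y of blank2 in the frame of stop_face between -0.021 and -0.013 m or y of blank2 in the frame of stop_face between -0.055 and -0.047 m or y of blank2 in the frame of stop_face between -0.089 and -0.081 m or y of blank2 in the frame of stop_face between -0.123 and -0.115 m or y of blank2 in the frame of stop_face between -0.157 and -0.149 m) and x of blank2 in the frame of stop_face between -0.006 and 0.006 m and z of blank2 in the frame of stop_face between -0.003 and 0.003 m and (y of blank3 in the frame of stop_face between -0.021 and -0.013 m or y of blank3 in the frame of stop_face between -0.055 and -0.047 m or y of blank3 in the frame of stop_face between -0.089 and -0.081 m or y of blank3 in the frame of stop_face between -0.123 and -0.115 m or y of blank3 in the frame of stop_face between -0.157 and -0.149 m) and x of blank3 in the frame of stop_face between -0.006 and 0.006 m and z of blank3 in the frame of stop_face between -0.003 and 0.003 m and (y of blank4 in the frame of stop_face between -0.021 and -0.013 m or y of blank4 in the frame of stop_face between -0.055 and -0.047 m or y of blank4 in the frame of stop_face between -0.089 and -0.081 m or y of blank4 in the frame of stop_face between -0.123 and -0.115 m or y of blank4 in the frame of stop_face between -0.157 and -0.149 m) and x of blank4 in the frame of stop_face between -0.006 and 0.006 m and z of blank4 in the frame of stop_face between -0.003 and 0.003 m and (y of blank5 in the frame of stop_face between -0.021 and -0.013 m or y of blank5 in the frame of stop_face between -0.055 and -0.047 m or y of blank5 in the frame of stop_face between -0.089 and -0.081 m or y of blank5 in the frame of stop_face between -0.123 and -0.115 m or y of blank5 in the frame of stop_face between -0.157 and -0.149 m) and x of blank5 in the frame of stop_face between -0.006 and 0.006 m and z of blank5 in the frame of stop_face between -0.003 and 0.003 m), for 0.05 s.
2. the keeper bar is swung home into its catch (within 0.04 rad) (value of joint keeper below 0.04 rad), for 0.2 s.
At the end, for the whole second after the job is handed in: all blanks stand on the tray floor in the channel (6 mm across, tilt and turn under 0.1 rad) in a row from the end stop without gaps (each within 4 mm of its place, 34 mm a blank); keeper bar within 0.04 rad of closed; all at rest and released ((y of blank1 in the frame of stop_face between -0.021 and -0.013 m or y of blank2 in the frame of stop_face between -0.021 and -0.013 m or y of blank3 in the frame of stop_face between -0.021 and -0.013 m or y of blank4 in the frame of stop_face between -0.021 and -0.013 m or y of blank5 in the frame of stop_face between -0.021 and -0.013 m) and (not (y of blank1 in the frame of stop_face between -0.089 and -0.081 m or y of blank2 in the frame of stop_face between -0.089 and -0.081 m or y of blank3 in the frame of stop_face between -0.089 and -0.081 m or y of blank4 in the frame of stop_face between -0.089 and -0.081 m or y of blank5 in the frame of stop_face between -0.089 and -0.081 m) or (y of blank1 in the frame of stop_face between -0.055 and -0.047 m or y of blank2 in the frame of stop_face between -0.055 and -0.047 m or y of blank3 in the frame of stop_face between -0.055 and -0.047 m or y of blank4 in the frame of stop_face between -0.055 and -0.047 m or y of blank5 in the frame of stop_face between -0.055 and -0.047 m)) and (not (y of blank1 in the frame of stop_face between -0.123 and -0.115 m or y of blank2 in the frame of stop_face between -0.123 and -0.115 m or y of blank3 in the frame of stop_face between -0.123 and -0.115 m or y of blank4 in the frame of stop_face between -0.123 and -0.115 m or y of blank5 in the frame of stop_face between -0.123 and -0.115 m) or (y of blank1 in the frame of stop_face between -0.089 and -0.081 m or y of blank2 in the frame of stop_face between -0.089 and -0.081 m or y of blank3 in the frame of stop_face between -0.089 and -0.081 m or y of blank4 in the frame of stop_face between -0.089 and -0.081 m or y of blank5 in the frame of stop_face between -0.089 and -0.081 m)) and (not (y of blank1 in the frame of stop_face between -0.157 and -0.149 m or y of blank2 in the frame of stop_face between -0.157 and -0.149 m or y of blank3 in the frame of stop_face between -0.157 and -0.149 m or y of blank4 in the frame of stop_face between -0.157 and -0.149 m or y of blank5 in the frame of stop_face between -0.157 and -0.149 m) or (y of blank1 in the frame of stop_face between -0.123 and -0.115 m or y of blank2 in the frame of stop_face between -0.123 and -0.115 m or y of blank3 in the frame of stop_face between -0.123 and -0.115 m or y of blank4 in the frame of stop_face between -0.123 and -0.115 m or y of blank5 in the frame of stop_face between -0.123 and -0.115 m)) and (y of blank1 in the frame of stop_face between -0.021 and -0.013 m or y of blank1 in the frame of stop_face between -0.055 and -0.047 m or y of blank1 in the frame of stop_face between -0.089 and -0.081 m or y of blank1 in the frame of stop_face between -0.123 and -0.115 m or y of blank1 in the frame of stop_face between -0.157 and -0.149 m) and x of blank1 in the frame of stop_face between -0.006 and 0.006 m and z of blank1 in the frame of stop_face between -0.003 and 0.003 m and angle between each of blank1, blank2, blank3, blank4, blank5's own z axis and vertical below 0.1 rad and angle between the y axis of each of blank1, blank2, blank3, blank4, blank5 and the y axis of stop_face, either way round below 0.1 rad and (y of blank2 in the frame of stop_face between -0.021 and -0.013 m or y of blank2 in the frame of stop_face between -0.055 and -0.047 m or y of blank2 in the frame of stop_face between -0.089 and -0.081 m or y of blank2 in the frame of stop_face between -0.123 and -0.115 m or y of blank2 in the frame of stop_face between -0.157 and -0.149 m) and x of blank2 in the frame of stop_face between -0.006 and 0.006 m and z of blank2 in the frame of stop_face between -0.003 and 0.003 m and (y of blank3 in the frame of stop_face between -0.021 and -0.013 m or y of blank3 in the frame of stop_face between -0.055 and -0.047 m or y of blank3 in the frame of stop_face between -0.089 and -0.081 m or y of blank3 in the frame of stop_face between -0.123 and -0.115 m or y of blank3 in the frame of stop_face between -0.157 and -0.149 m) and x of blank3 in the frame of stop_face between -0.006 and 0.006 m and z of blank3 in the frame of stop_face between -0.003 and 0.003 m and (y of blank4 in the frame of stop_face between -0.021 and -0.013 m or y of blank4 in the frame of stop_face between -0.055 and -0.047 m or y of blank4 in the frame of stop_face between -0.089 and -0.081 m or y of blank4 in the frame of stop_face between -0.123 and -0.115 m or y of blank4 in the frame of stop_face between -0.157 and -0.149 m) and x of blank4 in the frame of stop_face between -0.006 and 0.006 m and z of blank4 in the frame of stop_face between -0.003 and 0.003 m and (y of blank5 in the frame of stop_face between -0.021 and -0.013 m or y of blank5 in the frame of stop_face between -0.055 and -0.047 m or y of blank5 in the frame of stop_face between -0.089 and -0.081 m or y of blank5 in the frame of stop_face between -0.123 and -0.115 m or y of blank5 in the frame of stop_face between -0.157 and -0.149 m) and x of blank5 in the frame of stop_face between -0.006 and 0.006 m and z of blank5 in the frame of stop_face between -0.003 and 0.003 m and value of joint keeper below 0.04 rad and linear speed of each of blank1, blank2, blank3, blank4, blank5 below 0.02 m/s); the robot touches nothing.
It fails at once if the finished carving (carved_pig) is shoved over 40 mm or tipped over (distance of carved_pig from where it was at the start of the episode above 0.04 m or angle between carved_pig's own z axis and vertical above 0.6 rad).
It fails at once if the finished carving (carved_dog) is shoved over 40 mm or tipped over (distance of carved_dog from where it was at the start of the episode above 0.04 m or angle between carved_dog's own z axis and vertical above 0.6 rad).
Of blank1, blank2, blank3, blank4, blank5 only 4 to 5 are there at a start; the rules pass over those that are not, and their reading is None.
At some moment in a run one of blank1, blank2, blank3, blank4, blank5 may be knocked a few centimetres aside while the robot is not near it.
It also fails if it takes over 208 s, if anything falls off the work surface, if the arm or the gripper's body presses on something with over 40 N, if the wrist force passes 120 N, or if a joint passes its speed limit or range.

## Working session

There is one attempt and no reset: what is moved stays moved. The work goes in short steps, Python scripts to look and compute and a tool call to move; the robot and the scene stay as the last step left them, time stands still between calls to the robot, and variables do not carry over. Pictures are saved under pics/ and viewed, and the job is handed in when it is done.

Besides the shell and the picture viewer there is one more tool, called after "Call:" in YAML: its name, and indented under it one key for each argument. servo_tool: Moves the arm, as the interface text tells. Its arguments: {"type":"object","properties":{"moves":{"type":"array","items":{"type":"object","properties":{"tx":{"type":"number"},"ty":{"type":"number"},"tz":{"type":"number"},"rx":{"type":"number"},"ry":{"type":"number"},"rz":{"type":"number"},"grip":{"type":"number"}}}},"grip_force":{"type":"number"}},"required":["moves"]}

```bash
ls; mkdir -p pics; python3 - <<'E'
from rig import telemetry, snapshot, calibration
import cv2
print(telemetry.get_obs())
for n in("top","side"):
    im,d=snapshot(n); cv2.imwrite(f"pics/{n}0.png",im); print(n,calibration(n)); 
E
```

```text
pics
{'time': 0.0, 'qpos': array([ 1.58509228e+00,  3.59346954e-01,  1.10361065e-02, -3.04545833e-04,
       -1.22410459e+00, -2.88058129e-01]), 'qd': array([-4.28054761e-04,  7.50060692e-05,  1.08435301e-03,  3.51390777e-04,
       -2.74960718e-04, -1.32051918e-03]), 'joint_torque': array([-6.90718957e-05, -5.82713342e+01,  2.93061268e+01,  6.99731871e+00,
        6.87642954e-03, -1.63073105e-04]), 'tool_pos': array([0.18242739, 0.64936375, 0.22564683]), 'ee_rot': array([ 9.90638990e-01, -1.36505369e-01, -1.96177632e-05,  8.21882520e-04]), 'ft_force': array([ 0.60081348, -0.25268784,  0.52640251]), 'wrist_torque': array([ 0.03246541,  0.01603689, -0.02683778]), 'opening': 1.0008037039011775}
top {'fx': 443.18821795059034, 'fy': 443.18821795059034, 'cx': 251.2766508239684, 'cy': 193.91276918833256, 'dist_coeffs': array([-0.08313242,  0.        ,  0.        ,  0.        ,  0.        ]), 'extrinsics': array([[-0.00303154,  0.98669358, -0.16256256,  0.38030124],
       [-0.99989846, -0.00525445, -0.01324599, -0.04353152],
       [-0.01392391,  0.1625059 ,  0.98660932,  1.29790188],
       [ 0.        ,  0.        ,  0.        ,  1.        ]])}
side {'fx': 420.3843402385772, 'fy': 420.3843402385772, 'cx': 256.18487800474736, 'cy': 186.0906400077333, 'dist_coeffs': array([-0.02429787,  0.        ,  0.        ,  0.        ,  0.        ]), 'extrinsics': array([[-0.99645032,  0.05366873, -0.06485699,  0.5387316 ],
       [-0.08417526, -0.64558376,  0.75903632,  0.7312648 ],
       [-0.0011341 ,  0.76180133,  0.64780973,  0.7366049 ],
       [ 0.        ,  0.        ,  0.        ,  1.        ]])}
```

View pics/top0.png

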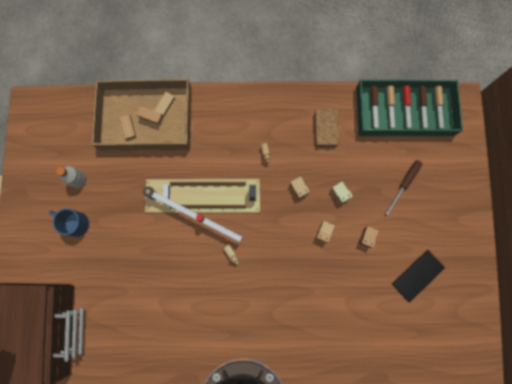

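View pics/side0.png

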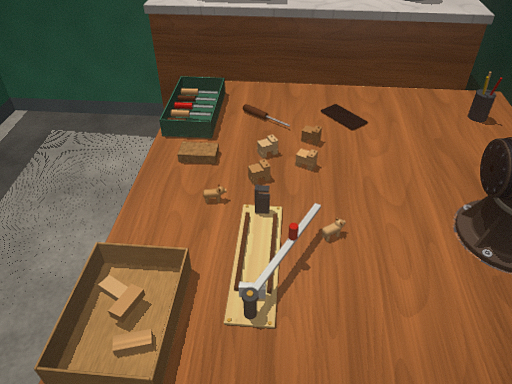

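```bash
cat > h.py <<'E'
import numpy as np, cv2
from rig import telemetry, snapshot, calibration, spotter
def K(c): return np.array([[c["fx"],0,c["cx"]],[0,c["fy"],c["cy"]],[0,0,1.]])
def rays(n,uv):
    c=calibration(n); p=cv2.undistortPoints(np.array(uv,float).reshape(-1,1,2),K(c),c["dist_coeffs"]).reshape(-1,2)
    return np.c_[p[:,0],-p[:,1],-np.ones(len(p))],c["extrinsics"]
def px_depth(n,uv,d):
    r,E=rays(n,uv); z=np.array([d[int(round(v)),int(round(u))] for u,v in uv])
    return (r*z[:,None])@E[:3,:3].T+E[:3,3]
def px_z(n,uv,z):
    r,E=rays(n,uv); D=r@E[:3,:3].T; t=(z-E[2,3])/D[:,2]
    return E[:3,3]+D*t[:,None]
def proj(n,P):
    c=calibration(n);E=c["extrinsics"]; q=(np.atleast_2d(P)-E[:3,3])@E[:3,:3]; q=q*[1,-1,-1]
    return cv2.projectPoints(q,np.zeros(3),np.zeros(3),K(c),c["dist_coeffs"])[0].reshape(-1,2)
def cloud(n,d):
    v,u=np.mgrid[0:384,0:512]; uv=np.c_[u.ravel(),v.ravel()].astype(float)
    r,E=rays(n,uv); return ((r*d.ravel()[:,None])@E[:3,:3].T+E[:3,3]).reshape(384,512,3)
E
python3 - <<'E'
from h import *
im,d=snapshot("top"); P=cloud("top",d)
print(proj("top",[[.18,.65,.2],[0,0,0]]))
print("table z",P[260,300],P[330,150])
for lab in ["blank1","tray","keeper","keeper_knob","catch","stop","carved_pig","carved_dog"]:
    for o in spotter.outline_of(lab,"top"):
        m=o["region"]; Q=P[m]; 
        print(lab,round(o["p"],2),np.round(o["location"],1),m.sum(),np.round(np.median(Q,0),3),np.round(Q.max(0),3),np.round(Q.min(0),3))
big=cv2.resize(im[150:280,130:390],None,fx=3,fy=3,interpolation=cv2.INTER_CUBIC); cv2.imwrite("pics/topz.png",big)
np.save("d0.npy",d)
E
```

```text
[[-19.41139638 345.60122836]
 [242.61326611 402.94988354]]
table z [ 0.39904593 -0.16645541  0.00435978] [ 0.20003266  0.26573373 -0.00051647]
blank1 0.84 [237.5 367.4] 280 [ 0.462 -0.358  0.042] [ 0.493 -0.336  0.055] [ 0.434 -0.387 -0.   ]
blank1 0.73 [195.6 343. ] 262 [ 0.595 -0.284  0.042] [ 0.629 -0.044  1.298] [ 0.38  -0.319 -0.005]
blank1 0.62 [187. 298.] 259 [ 0.605 -0.165  0.042] [ 0.637 -0.141  0.056] [ 0.579 -0.193 -0.002]
blank1 0.62 [254.7 231.2] 168 [0.419 0.032 0.033] [0.446 0.054 0.05 ] [ 0.391  0.011 -0.002]
blank1 0.51 [230.5 323.5] 269 [ 0.48  -0.236  0.042] [ 0.512 -0.212  0.057] [ 0.451 -0.266 -0.006]
tray 0.75 [198.5 204.5] 4241 [0.584 0.111 0.011] [0.647 0.295 1.298] [ 0.38  -0.049 -0.004]
tray 0.19 [186.6 296.6] 252 [ 0.605 -0.166  0.042] [ 0.637 -0.141  0.056] [ 0.579 -0.193  0.   ]
keeper 0.93 [211.2 187.6] 684 [0.529 0.139 0.073] [0.622 0.287 1.298] [ 0.38  -0.044 -0.005]
keeper 0.71 [187.4 300.1] 219 [ 0.607 -0.164  0.042] [ 0.634 -0.142  0.056] [ 0.579 -0.189  0.014]
keeper_knob 0.87 [215.7 188.1] 772 [0.531 0.143 0.073] [0.606 0.282 1.298] [ 0.38  -0.044 -0.005]
keeper_knob 0.52 [192.1 342.5] 227 [ 0.593 -0.283  0.042] [ 0.621 -0.044  1.298] [ 0.38  -0.31   0.006]
catch 0.61 [195.3 202.1] 4128 [0.584 0.111 0.011] [0.643 0.301 1.298] [ 0.38  -0.049 -0.004]
stop 0.44 [190.4 166.9] 95 [0.597 0.218 0.041] [0.618 0.23  1.298] [ 0.38  -0.044  0.008]
carved_pig 0.44 [254.5 231.3] 168 [0.416 0.031 0.033] [0.445 0.052 0.05 ] [ 0.391  0.011 -0.005]
```

View pics/topz.png

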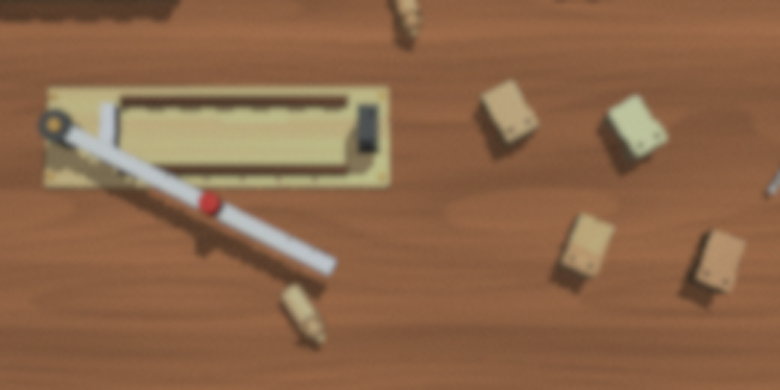

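```bash
cat > m.py <<'E'
from h import *
def blanks(n="top",zmin=0.03,xyr=None,show=False):
    im,d=snapshot(n); P=cloud(n,d)
    m=((P[...,2]>zmin)&(P[...,2]<0.065)&(P[...,0]>0.36)&(P[...,0]<0.8)&(P[...,1]<0.3)&(P[...,1]>-0.5)&(d>0)).astype(np.uint8)
    k,lab,st,ce=cv2.connectedComponentsWithStats(m,connectivity=4)
    out=[]
    for i in range(1,k):
        if st[i,4]<60: continue
        Q=P[lab==i]
        r=cv2.minAreaRect((Q[:,:2]*1000).astype(np.float32))
        hd=Q[Q[:,2]>np.median(Q[:,2])+0.004]
        out.append((st[i,4],ce[i],r,np.median(Q[:,2]),hd[:,:2].mean(0) if len(hd)>5 else None,Q[:,:2].mean(0)))
    return im,P,out
E
python3 - <<'E'
from m import *
for n in("top","side"):
    im,P,o=blanks(n)
    for a in o: print(n,a[0],np.round(a[1],1),"ctr",np.round(a[2][0],1),"sz",np.round(a[2][1],1),"ang",round(a[2][2],1),"z",round(a[3],3),"head",None if a[4] is None else np.round(a[4],3),"mean",np.round(a[5],3))
z=lambda x,y:(x/3+130-0.33,y/3+150-0.33)
c=px_z("top",[z(46,86),z(389,87),z(389,186),z(45,187)],0.008);print(c,c.mean(0))
print("pivot",px_z("top",[z(54,125)],0.075),"tip",px_z("top",[z(330,266)],0.072),"knob",px_z("top",[z(209,203)],0.108))
print("stop",px_z("top",[z(108,105),z(106,150)],0.042))
im,d=snapshot("side");cv2.imwrite("pics/sidez.png",cv2.resize(im[110:330,190:360],None,fx=3.5,fy=2.7,interpolation=cv2.INTER_CUBIC))
E
```

```text
top 270 [382.9 130.3] ctr [ 772. -422.] sz [151.4  29.5] ang 80.1 z 0.051 head [ 0.774 -0.417] mean [ 0.773 -0.414]
top 192 [169.6 143.5] ctr [736.8 216. ] sz [ 61.3 156.3] ang 25.8 z 0.048 head [0.735 0.216] mean [0.737 0.212]
top 109 [321.1 133. ] ctr [ 766.7 -236.4] sz [29.7 65.1] ang 87.6 z 0.032 head None mean [ 0.771 -0.234]
top 64 [332.8 128.7] ctr [ 780.8 -267.3] sz [29.8 37. ] ang 88.8 z 0.032 head None mean [ 0.784 -0.27 ]
top 61 [331.6 140. ] ctr [ 753.7 -259.7] sz [33.8 42.8] ang 0.6 z 0.032 head None mean [ 0.749 -0.265]
top 107 [265.8 151.5] ctr [716.1 -69.5] sz [56.  21.4] ang 9.0 z 0.035 head [ 0.702 -0.072] mean [ 0.714 -0.07 ]
top 224 [299.8 186.4] ctr [ 609.2 -165.9] sz [52.7 35.3] ang 28.4 z 0.043 head [ 0.596 -0.174] mean [ 0.608 -0.166]
top 220 [341.6 191.5] ctr [ 593.8 -285.6] sz [51.9 35.7] ang 31.0 z 0.043 head [ 0.581 -0.294] mean [ 0.593 -0.286]
top 80 [165.6 190.2] ctr [598.2 222.1] sz [40.3 15.7] ang 0.7 z 0.043 head None mean [0.599 0.221]
top 233 [325.6 231.2] ctr [ 480.  -237.9] sz [35.  52.7] ang 64.8 z 0.043 head [ 0.466 -0.231] mean [ 0.479 -0.237]

[... 1275 characters left out ...]
3.8] ctr [731.  230.2] sz [138.1   1.8] ang 89.8 z 0.048 head [0.731 0.233] mean [0.731 0.234]
side 93 [244.5 284.7] ctr [602.3 221.9] sz [30.1 14.8] ang 3.3 z 0.042 head None mean [0.606 0.223]
side 117 [250.1 307. ] ctr [589.9 274.6] sz [23.2 10.5] ang 6.9 z 0.045 head [0.589 0.276] mean [0.59  0.275]
[[ 0.64176532  0.29166263  0.008     ]
 [ 0.63853524 -0.050264    0.008     ]
 [ 0.53997472 -0.0496747   0.008     ]
 [ 0.54033808  0.28899415  0.008     ]] [0.59015334 0.12017952 0.008     ]
pivot [[0.59072146 0.26524022 0.075     ]] tip [[0.45813188 0.00535903 0.072     ]] knob [[0.51287085 0.11319787 0.108     ]]
stop [[0.6157149  0.22146546 0.042     ]
 [0.57173685 0.22214401 0.042     ]]
```

View pics/sidez.png

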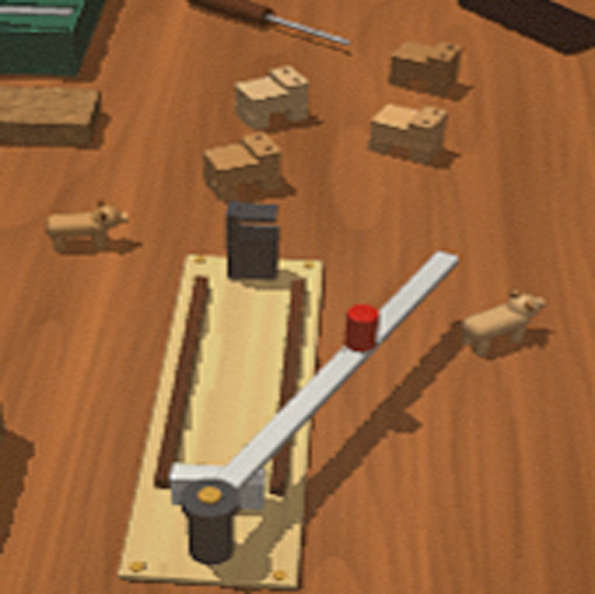

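```bash
python3 - <<'E'
from h import *
im,d=snapshot("top")
# rows profile at tray edges
g=im.astype(int).sum(2)
print("row185 left",g[183,136:156], "right",g[205,250:268])
print("row205 left",g[206,136:156])
print("stop row 188",g[188,158:176]); print("stop row184",g[184,158:176]);print("catch row 192",g[192,244:262])
def w(u,v,z): return np.round(px_z("top",[(u,v)],z)[0],4)
print(w(145,183,.008),w(260,205,.008))
im,d=snapshot("side")
P=cloud("side",d)
for r in range(264,300,2): print(r,np.round(P[r,262],4), np.round(P[r,252],4))
E
```

```text
row185 left [290 286 288 290 288 286 287 287 291 325 392 432 451 469 483 490 491 492
 493 491] right [331 340 360 403 456 499 511 510 497 444 359 309 295 297 298 301 296 298]
row205 left [271 274 273 271 270 272 276 276 299 359 385 374 357 356 370 395 402 380
 352 332]
stop row 188 [487 484 489 488 508 544 572 581 578 520 382 324 399 460 481 490 496 498]
stop row184 [496 497 496 496 505 519 535 545 542 513 452 385 286 210 194 199 204 203]
catch row 192 [481 475 452 403 347 285 250 240 240 244 259 315 396 453 459 411 339 293]
[0.6276 0.2911 0.008 ] [ 0.5597 -0.0517  0.008 ]
264 [0.5767 0.139  0.0068] [0.5987 0.1409 0.0069]
266 [0.5764 0.1435 0.0055] [0.5981 0.1475 0.0082]
268 [0.576  0.1487 0.0051] [0.5977 0.152  0.0071]
270 [0.5754 0.1579 0.0099] [0.5971 0.1575 0.0071]
272 [0.5751 0.1607 0.0065] [0.5968 0.1612 0.0049]
274 [0.5715 0.2175 0.073 ] [0.596  0.1696 0.0089]
276 [0.5387 0.7313 0.7366] [0.5954 0.176  0.0104]
278 [0.5707 0.2282 0.0745] [0.5951 0.1798 0.0085]
280 [0.5704 0.2321 0.0734] [0.5946 0.1851 0.0085]
282 [0.5701 0.2355 0.0716] [0.5915 0.2159 0.0431]
284 [0.5698 0.2399 0.0712] [0.591  0.2213 0.0438]
286 [0.5697 0.2404 0.0657] [0.5884 0.247  0.0725]
288 [0.5704 0.2283 0.0425] [0.5879 0.2521 0.0732]
290 [0.5704 0.2274 0.0347] [0.5874 0.2582 0.0753]
292 [0.5704 0.2276 0.0283] [0.5867 0.2652 0.079 ]
294 [0.5702 0.2286 0.023 ] [0.5863 0.2692 0.0784]
296 [0.5703 0.2271 0.014 ] [0.5863 0.2695 0.0725]
298 [0.5702 0.228  0.0084] [0.5858 0.2747 0.0737]
```

```bash
python3 - <<'E'
from h import *
def w(n,u,v,z): return np.round(px_z(n,[(u,v)],z)[0],4)
for u in (162.5,167.6): print("stop",w("top",u,186,.042))
for u in (248,255.3): print("catch",w("top",u,192,.083))
im,d=snapshot("side"); P=cloud("side",d); g=im.astype(int).sum(2)
print(g[305:335,245]); print(g[195:212,262],g[180:215,262])
for r in range(180,214,2): print(r,np.round(P[r,262],4),np.round(P[r,270],4))
for r in range(318,330): print(r,np.round(P[r,245],4))
im,d=snapshot("top"); P=cloud("top",d)
print(np.round(P[200,140:180],3)[:,1:]); print(np.round(P[192,240:266],3)[:,1:])
E
```

```text
stop [0.6119 0.2306 0.042 ]
stop [0.6118 0.2157 0.042 ]
catch [ 0.5859 -0.0181  0.083 ]
catch [ 0.5858 -0.0384  0.083 ]
[150 144 150 138 142 138 132 148 145 130 119  88 303 522 537 525 522 528
 539 432 283 177 313 332 324 320 311 311 321 320]
[155 155 176 149 137 153 148 160 149 148 153 159 160 166 157 135 140] [185 200 178 185 208 238 228 234 233 241 216 157 228 257 174 155 155 176
 149 137 153 148 160 149 148 153 159 160 166 157 135 140 130 248 335]
180 [ 0.5987 -0.1581  0.0007] [ 0.5767 -0.1589  0.0015]
182 [ 0.5983 -0.1534 -0.0026] [ 0.5762 -0.1507  0.0012]
184 [ 0.5973 -0.1401  0.0015] [ 0.5758 -0.1447 -0.0008]
186 [ 0.5904 -0.0372  0.082 ] [ 0.5754 -0.1384 -0.0027]
188 [ 0.5898 -0.0301  0.0818] [ 0.5747 -0.1253  0.0014]
190 [ 0.5892 -0.022   0.0825] [ 0.5743 -0.1187  0.    ]
192 [ 0.589  -0.0195  0.0784] [ 0.5739 -0.113  -0.002 ]
194 [ 0.5901 -0.0368  0.0567] [ 5.733e-01 -1.021e-01  5.000e-04]
196 [ 0.5895 -0.0274  0.0586] [ 0.5728 -0.0936  0.001 ]
198 [ 0.589  -0.0213  0.0576] [ 0.5724 -0.088  -0.001 ]
200 [ 0.5889 -0.0206  0.0517] [ 0.572  -0.0807 -0.0015]
202 [ 0.5888 -0.020
[... 1014 characters left out ...]
]
 [0.221 0.073]
 [0.219 0.072]
 [0.215 0.077]
 [0.213 0.073]
 [0.211 0.07 ]
 [0.206 0.076]
 [0.204 0.073]
 [0.201 0.075]
 [0.199 0.071]
 [0.208 0.009]
 [0.205 0.008]
 [0.202 0.013]
 [0.199 0.01 ]
 [0.195 0.013]
 [0.194 0.008]
 [0.19  0.008]
 [0.188 0.005]]
[[ 0.007  0.002]
 [ 0.004  0.008]
 [ 0.001  0.008]
 [-0.002  0.008]
 [-0.005  0.007]
 [-0.008  0.011]
 [-0.011  0.006]
 [-0.014  0.008]
 [-0.016  0.005]
 [-0.021  0.083]
 [-0.024  0.086]
 [-0.027  0.085]
 [-0.029  0.083]
 [-0.032  0.09 ]
 [-0.035  0.083]
 [-0.038  0.084]
 [-0.04   0.008]
 [-0.043  0.009]
 [-0.046  0.009]
 [-0.049  0.009]
 [-0.052  0.   ]
 [-0.055 -0.001]
 [-0.058 -0.002]
 [-0.061 -0.002]
 [-0.064  0.003]
 [-0.067  0.004]]
```

```bash
python3 - <<'E'
from h import *
im,d=snapshot("top"); g=im.astype(int).sum(2)
def w(u,v,z): return np.round(px_z("top",[(u,v)],z)[0],4)
for u in (180,210,240): print(u,g[176:216,u])
for v in (180,185,204,206): print(v,w(210,v,.020))
print(w(240,185,.02),w(180,185,.02))
E
```

```text
180 [289 289 330 402 434 386 288 209 186 243 336 427 483 489 485 483 483 485
 485 486 494 494 496 492 492 497 493 479 458 491 544 577 580 574 540 466
 372 313 276 246]
210 [293 309 355 422 440 383 280 204 206 297 411 483 505 509 499 489 483 487
 487 488 491 497 500 495 497 494 496 472 392 285 209 211 287 380 440 433
 365 310 307 310]
240 [293 304 357 426 446 391 296 224 206 250 335 431 483 491 487 481 487 484
 489 492 498 504 506 501 499 500 502 479 405 300 227 235 326 429 473 443
 370 311 305 311]
180 [0.633 0.095 0.02 ]
185 [0.618  0.0948 0.02  ]
204 [0.5617 0.0942 0.02  ]
206 [0.5558 0.0941 0.02  ]
[0.6175 0.0066 0.02  ] [0.6186 0.1835 0.02  ]
```

Call:
servo_tool:
  moves:
    - {"tx": 33.0, "ty": -53.6, "tz": 0, "rz": 1.374, "grip": 0.3}
    - {"tx": 33.0, "ty": -53.6, "tz": 0, "rz": 1.374, "grip": 0.3}
    - {"tx": 33.0, "ty": -53.6, "tz": 0, "rz": 1.374, "grip": 0.3}
    - {"tx": 33.0, "ty": -53.6, "tz": 0, "rz": 1.374, "grip": 0.3}
    - {"tx": 33.0, "ty": -53.6, "tz": 0, "rz": 1.374, "grip": 0.3}
    - {"tx": 33.0, "ty": -53.6, "tz": 0, "rz": 1.374, "grip": 0.3}
    - {"tx": 33.0, "ty": -53.6, "tz": 0, "rz": 1.374, "grip": 0.3}
    - {"tx": 33.0, "ty": -53.6, "tz": 0, "rz": 1.374, "grip": 0.3}
    - {"tx": 33.0, "ty": -53.6, "tz": 0, "rz": 1.374, "grip": 0.3}
    - {"tx": 33.0, "ty": -53.6, "tz": 0, "rz": 1.374, "grip": 0.3}
    - {"tx": 33.0, "ty": -53.6, "tz": -3, "rz": 1.374, "grip": 0.3}
    - {"tx": 33.0, "ty": -53.6, "tz": -6, "rz": 1.374, "grip": 0.3}
  grip_force: 15

```text
invalid input
```

Call:
servo_tool:
  moves:
    - {"tx": 33.0, "ty": -53.6, "tz": 0.0, "rx": 0.0, "ry": 0.0, "rz": 1.374, "grip": 0.3}
    - {"tx": 33.0, "ty": -53.6, "tz": 0.0, "rx": 0.0, "ry": 0.0, "rz": 1.374, "grip": 0.3}
  grip_force: 15

```text
time: 1.2
tool_pos: [0.2484, 0.5423, 0.226]
ee_rot: [0.999, 0.054, 0.0, 0.0]
ft_force: [0.8, 0.3, 0.4]
opening: 0.829
```

Call:
servo_tool:
  moves:
    - {"tx": 26.5, "ty": -42.9, "tz": 0, "rx": 0, "ry": 0, "rz": 0.99, "grip": 0.3}
    - {"tx": 26.5, "ty": -42.9, "tz": 0, "rx": 0, "ry": 0, "rz": 0.99, "grip": 0.3}
    - {"tx": 26.5, "ty": -42.9, "tz": 0, "rx": 0, "ry": 0, "rz": 0.99, "grip": 0.3}
    - {"tx": 26.5, "ty": -42.9, "tz": 0, "rx": 0, "ry": 0, "rz": 0.99, "grip": 0.3}
    - {"tx": 26.5, "ty": -42.9, "tz": 0, "rx": 0, "ry": 0, "rz": 0.99, "grip": 0.3}
    - {"tx": 26.5, "ty": -42.9, "tz": 0, "rx": 0, "ry": 0, "rz": 0.99, "grip": 0.3}
    - {"tx": 26.5, "ty": -42.9, "tz": 0, "rx": 0, "ry": 0, "rz": 0.99, "grip": 0.3}
    - {"tx": 26.5, "ty": -42.9, "tz": 0, "rx": 0, "ry": 0, "rz": 0.99, "grip": 0.3}
    - {"tx": 26.5, "ty": -42.9, "tz": -4, "rx": 0, "ry": 0, "rz": 0.99, "grip": 0.3}
    - {"tx": 26.5, "ty": -42.9, "tz": -8, "rx": 0, "ry": 0, "rz": 0.99, "grip": 0.3}

```text
time: 2.45
tool_pos: [0.5143, 0.1118, 0.1455]
ee_rot: [0.854, 0.521, 0.001, 0.0]
ft_force: [0.7, 0.1, -1.1]
opening: 0.705
```

Call:
servo_tool:
  moves:
    - {"tx": -0.1, "ty": 0.1, "tz": -4, "rx": 0, "ry": 0, "rz": 0, "grip": 0.3}
    - {"tx": -0.1, "ty": 0.1, "tz": -6.4, "rx": 0, "ry": 0, "rz": 0, "grip": 0.3}
    - {"tx": -0.1, "ty": 0.1, "tz": -6.4, "rx": 0, "ry": 0, "rz": 0, "grip": 0.6}
    - {"tx": -0.1, "ty": 0.1, "tz": -6.4, "rx": 0, "ry": 0, "rz": 0, "grip": 1}
    - {"tx": -0.1, "ty": 0.1, "tz": -6.4, "rx": 0, "ry": 0, "rz": 0, "grip": 1}
    - {"tx": -0.1, "ty": 0.1, "tz": -6.4, "rx": 0, "ry": 0, "rz": 0, "grip": 1}
    - {"tx": -0.1, "ty": 0.1, "tz": -6.4, "rx": 0, "ry": 0, "rz": 0, "grip": 1}
  grip_force: 10

```text
time: 3.32
tool_pos: [0.5136, 0.113, 0.0821]
ee_rot: [0.854, 0.521, 0.002, 0.0]
ft_force: [-0.0, 0.1, 2.9]
opening: 0.225
```

```bash
python3 - <<'E'
from h import *
o=telemetry.get_obs(); p=o["tool_pos"]; print(p,o["ft_force"],o["opening"],o["qpos"])
piv=np.array([.5905,.2655]); r=.1705
t0=np.arctan2(piv[0]-p[0],piv[1]-p[1]); print(t0,np.hypot(*(piv-p[:2])))
for i in range(1,13):
    t=t0+i*(1.68-t0)/12; q=piv-r*np.array([np.sin(t),np.cos(t)])
    print(np.round((q-p[:2])*100,1),round(-(t-t0),2))
E
```

```text
[0.51357252 0.11300892 0.08209329] [-0.01454296  0.13520554  2.89682929] 0.224601756554904 [ 5.90491555e-01  2.57693222e-01 -5.05751800e-01  9.86942525e-04
 -8.04317498e-01  2.07539506e+00]
0.46721880241883357 0.17079626854058852
[-1.5  0.9] -0.1
[-2.9  1.9] -0.2
[-4.2  3. ] -0.3
[-5.4  4.3] -0.4
[-6.4  5.6] -0.51
[-7.3  7.1] -0.61
[-8.   8.7] -0.71
[-8.6 10.3] -0.81
[-9. 12.] -0.91
[-9.3 13.7] -1.01
[-9.4 15.4] -1.11
[-9.3 17.1] -1.21
```

Call:
servo_tool:
  moves:
    - {"tx": -1.5, "ty": 0.9, "tz": 0, "rx": 0, "ry": 0, "rz": -0.1, "grip": 1}
    - {"tx": -2.9, "ty": 1.9, "tz": 0, "rx": 0, "ry": 0, "rz": -0.2, "grip": 1}
    - {"tx": -4.2, "ty": 3.0, "tz": 0, "rx": 0, "ry": 0, "rz": -0.3, "grip": 1}
    - {"tx": -5.4, "ty": 4.3, "tz": 0, "rx": 0, "ry": 0, "rz": -0.4, "grip": 1}
    - {"tx": -6.4, "ty": 5.6, "tz": 0, "rx": 0, "ry": 0, "rz": -0.51, "grip": 1}
    - {"tx": -7.3, "ty": 7.1, "tz": 0, "rx": 0, "ry": 0, "rz": -0.61, "grip": 1}
    - {"tx": -8.0, "ty": 8.7, "tz": 0, "rx": 0, "ry": 0, "rz": -0.71, "grip": 1}
    - {"tx": -8.6, "ty": 10.3, "tz": 0, "rx": 0, "ry": 0, "rz": -0.81, "grip": 1}
    - {"tx": -9.0, "ty": 12.0, "tz": 0, "rx": 0, "ry": 0, "rz": -0.91, "grip": 1}
    - {"tx": -9.3, "ty": 13.7, "tz": 0, "rx": 0, "ry": 0, "rz": -1.01, "grip": 1}
    - {"tx": -9.4, "ty": 15.4, "tz": 0, "rx": 0, "ry": 0, "rz": -1.11, "grip": 1}
    - {"tx": -9.3, "ty": 17.1, "tz": 0, "rx": 0, "ry": 0, "rz": -1.21, "grip": 1}

```text
time: 4.82
tool_pos: [0.42, 0.2842, 0.0822]
ee_rot: [0.998, -0.059, 0.001, 0.001]
ft_force: [-0.1, -1.7, -0.8]
opening: 0.221
```

Call:
servo_tool:
  moves:
    - {"tx": 0, "ty": 0, "tz": 0, "rx": 0, "ry": 0, "rz": 0, "grip": 0.5}
    - {"tx": 0, "ty": 0, "tz": 0, "rx": 0, "ry": 0, "rz": 0, "grip": 0.3}
    - {"tx": 0, "ty": 0, "tz": 6, "rx": 0, "ry": 0, "rz": 0, "grip": 0.1}
    - {"tx": 0, "ty": 0, "tz": 10, "rx": 0, "ry": 0, "rz": 0, "grip": 0}

```text
time: 5.32
tool_pos: [0.4203, 0.2837, 0.1843]
ee_rot: [0.998, -0.058, 0.001, 0.001]
ft_force: [0.2, 0.8, -0.1]
opening: 0.615
```

```bash
python3 - <<'E'
from m import *
im,P,o=blanks("side");cv2.imwrite("pics/s1.png",im)
im,P,o=blanks("top");cv2.imwrite("pics/t1.png",im)
for a in o:
    if a[2][0][1]<0 and a[2][0][0]<640: print(a[0],np.round(a[2][0],1),np.round(a[2][1],1),round(a[2][2],1))
E
```

```text
228 [ 609.3 -166.4] [52.5 35. ] 26.9
222 [ 594.  -285.7] [52.  36.4] 30.4
230 [ 479.7 -237.6] [34.7 52.5] 65.5
242 [ 463.5 -362.1] [35.7 52.6] 68.3
```

View pics/t1.png

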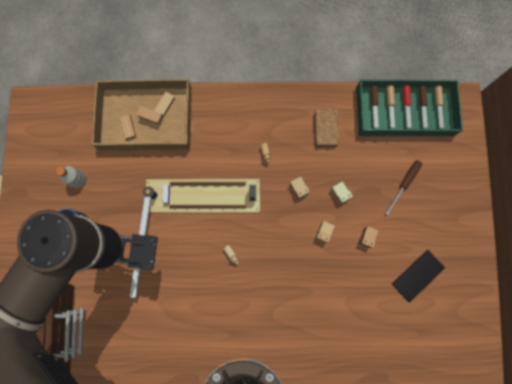

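Call:
servo_tool:
  moves:
    - {"tx": 18.9, "ty": -45, "tz": 0, "rx": 0, "ry": 0, "rz": -0.975, "grip": 0}
    - {"tx": 18.9, "ty": -45, "tz": 0, "rx": 0, "ry": 0, "rz": -0.975, "grip": 0}
    - {"tx": 18.9, "ty": -45, "tz": 0, "rx": 0, "ry": 0, "rz": -0.975, "grip": 0}
    - {"tx": 18.9, "ty": -45, "tz": 0, "rx": 0, "ry": 0, "rz": -0.975, "grip": 0}
    - {"tx": 18.9, "ty": -45, "tz": 0, "rx": 0, "ry": 0, "rz": -0.975, "grip": 0}
    - {"tx": 18.9, "ty": -45, "tz": 0, "rx": 0, "ry": 0, "rz": -0.975, "grip": 0}
    - {"tx": 18.9, "ty": -45, "tz": 0, "rx": 0, "ry": 0, "rz": -0.975, "grip": 0}
    - {"tx": 18.9, "ty": -45, "tz": 0, "rx": 0, "ry": 0, "rz": -0.975, "grip": 0}
    - {"tx": 18.9, "ty": -45, "tz": -4, "rx": 0, "ry": 0, "rz": -0.975, "grip": 0}
    - {"tx": 18.9, "ty": -45, "tz": -8, "rx": 0, "ry": 0, "rz": -0.975, "grip": 0}
    - {"tx": 18.9, "ty": -45, "tz": -8, "rx": 0, "ry": 0, "rz": -0.975, "grip": 0}
  grip_force: 20

```text
time: 6.8
tool_pos: [0.6077, -0.165, 0.1034]
ee_rot: [0.855, -0.519, 0.001, 0.002]
ft_force: [-1.4, -0.2, 0.5]
opening: 1.001
```

Call:
servo_tool:
  moves:
    - {"tx": 0.1, "ty": -0.1, "tz": -5, "rx": 0, "ry": 0, "rz": 0, "grip": 0}
    - {"tx": 0.1, "ty": -0.1, "tz": -8.7, "rx": 0, "ry": 0, "rz": 0, "grip": 0}
    - {"tx": 0.1, "ty": -0.1, "tz": -8.7, "rx": 0, "ry": 0, "rz": 0, "grip": 0.3}
    - {"tx": 0.1, "ty": -0.1, "tz": -8.7, "rx": 0, "ry": 0, "rz": 0, "grip": 0.6}
    - {"tx": 0.1, "ty": -0.1, "tz": -8.7, "rx": 0, "ry": 0, "rz": 0, "grip": 0.8}
    - {"tx": 0.1, "ty": -0.1, "tz": -8.7, "rx": 0, "ry": 0, "rz": 0, "grip": 0.8}
    - {"tx": 0.1, "ty": -0.1, "tz": -8.7, "rx": 0, "ry": 0, "rz": 0, "grip": 0.8}

```text
time: 7.68
tool_pos: [0.6095, -0.1661, 0.0179]
ee_rot: [0.855, -0.519, 0.001, 0.001]
ft_force: [-1.7, 2.0, 6.8]
opening: 0.592
```

Call:
servo_tool:
  moves:
    - {"tx": 0, "ty": 0, "tz": 6, "rx": 0, "ry": 0, "rz": 0, "grip": 0.8}
    - {"tx": 0, "ty": 0, "tz": 12, "rx": 0, "ry": 0, "rz": 0, "grip": 0.8}
    - {"tx": -2, "ty": 6, "tz": 12, "rx": 0, "ry": 0, "rz": -0.1, "grip": 0.8}
    - {"tx": -2, "ty": 12, "tz": 12, "rx": 0, "ry": 0, "rz": -0.25, "grip": 0.8}
    - {"tx": -2, "ty": 18, "tz": 12, "rx": 0, "ry": 0, "rz": -0.4, "grip": 0.8}
    - {"tx": -2, "ty": 24, "tz": 12, "rx": 0, "ry": 0, "rz": -0.48, "grip": 0.8}
    - {"tx": -2, "ty": 30, "tz": 12, "rx": 0, "ry": 0, "rz": -0.48, "grip": 0.8}
    - {"tx": -2, "ty": 34, "tz": 12, "rx": 0, "ry": 0, "rz": -0.48, "grip": 0.8}
    - {"tx": -2, "ty": 35.9, "tz": 9, "rx": 0, "ry": 0, "rz": -0.48, "grip": 0.8}
    - {"tx": -2, "ty": 35.9, "tz": 6, "rx": 0, "ry": 0, "rz": -0.48, "grip": 0.8}
    - {"tx": -2, "ty": 35.9, "tz": 6, "rx": 0, "ry": 0, "rz": -0.48, "grip": 0.8}

```text
time: 9.05
tool_pos: [0.5878, 0.1923, 0.0759]
ee_rot: [-0.707, 0.707, -0.001, -0.004]
ft_force: [0.0, -0.5, 0.3]
opening: 0.588
```

```bash
python3 - <<'E'
from h import *
for n in("side","top"):
    im,d=snapshot(n);cv2.imwrite(f"pics/{n}2.png",cv2.resize(im[150:350,180:400] if n=="side" else im[130:280,100:300],None,fx=3,fy=2.8))
E
```

```text
(no output)
```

View pics/side2.png

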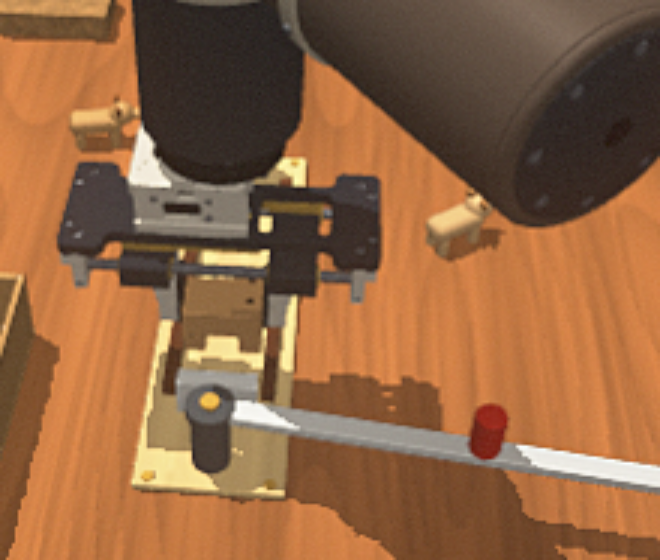

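View pics/top2.png

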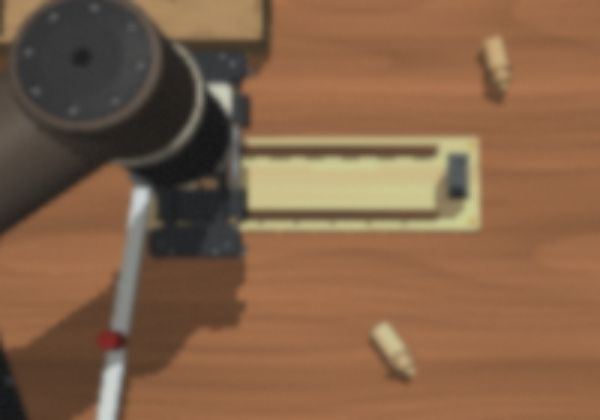

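Call:
servo_tool:
  moves:
    - {"tx": 0.15, "ty": 0.1, "tz": -3, "rx": 0, "ry": 0, "rz": 0, "grip": 0.8}
    - {"tx": 0.15, "ty": 0.1, "tz": -4.9, "rx": 0, "ry": 0, "rz": 0, "grip": 0.8}
    - {"tx": 0.15, "ty": 0.1, "tz": -4.9, "rx": 0, "ry": 0, "rz": 0, "grip": 0.8}

```text
time: 9.52
tool_pos: [0.5915, 0.1933, 0.0301]
ee_rot: [-0.707, 0.707, -0.001, -0.002]
ft_force: [-0.3, 0.6, -0.8]
opening: 0.594
```

Call:
servo_tool:
  moves:
    - {"tx": -0.2, "ty": 0, "tz": -0.3, "rx": 0, "ry": 0, "rz": 0, "grip": 0.8}
    - {"tx": -0.2, "ty": 0, "tz": -0.4, "rx": 0, "ry": 0, "rz": 0, "grip": 0.8}
    - {"tx": -0.2, "ty": 0, "tz": -0.4, "rx": 0, "ry": 0, "rz": 0, "grip": 0.8}

```text
time: 9.9
tool_pos: [0.5898, 0.1936, 0.0269]
ee_rot: [-0.707, 0.707, -0.002, -0.001]
ft_force: [0.2, -0.4, -0.6]
opening: 0.594
```

Call:
servo_tool:
  moves:
    - {"tx": 0, "ty": 0, "tz": -0.1, "rx": 0, "ry": 0, "rz": 0, "grip": 0.8}
    - {"tx": 0, "ty": 0, "tz": -0.1, "rx": 0, "ry": 0, "rz": 0, "grip": 0.35}
    - {"tx": 0, "ty": 0, "tz": -0.1, "rx": 0, "ry": 0, "rz": 0, "grip": 0.2}
    - {"tx": 0, "ty": 0, "tz": 0, "rx": 0, "ry": 0, "rz": 0, "grip": 0.1}
    - {"tx": 0, "ty": 0, "tz": 4, "rx": 0, "ry": 0, "rz": 0, "grip": 0}
    - {"tx": 0, "ty": 0, "tz": 10, "rx": 0, "ry": 0, "rz": 0, "grip": 0}
    - {"tx": 0, "ty": -6, "tz": 11, "rx": 0, "ry": 0, "rz": 0, "grip": 0}
    - {"tx": 0, "ty": -12, "tz": 11, "rx": 0, "ry": 0, "rz": 0, "grip": 0}
    - {"tx": 0, "ty": -18, "tz": 11, "rx": 0, "ry": 0, "rz": 0, "grip": 0}
    - {"tx": 0, "ty": -24, "tz": 11, "rx": 0, "ry": 0, "rz": 0.1, "grip": 0}
    - {"tx": 0, "ty": -30, "tz": 11, "rx": 0, "ry": 0, "rz": 0.25, "grip": 0}
    - {"tx": 0, "ty": -36, "tz": 11, "rx": 0, "ry": 0, "rz": 0.4, "grip": 0}

```text
time: 11.4
tool_pos: [0.5897, -0.1683, 0.1372]
ee_rot: [0.835, -0.551, 0.002, 0.001]
ft_force: [1.5, -0.8, -0.9]
opening: 0.999
```

```bash
python3 - <<'E'
from m import *
print(telemetry.get_obs()["tool_pos"])
for n in("top","side"):
    im,P,o=blanks(n)
    for a in o:
        if .4<a[2][0][0]/1000<.64: print(n,a[0],np.round(a[2][0],1),np.round(a[2][1],1),round(a[2][2],1),round(a[3],3))
    cv2.imwrite(f"pics/{n}3.png",im)
E
```

```text
[ 0.58968534 -0.16834875  0.13720966]
top 219 [ 594.2 -285.9] [52.2 36.1] 30.4 0.043
top 350 [592.  203.1] [53.9 52.6] 1.1 0.048
top 231 [ 479.8 -237.7] [34.4 51.9] 65.7 0.043
top 244 [ 463.7 -362. ] [35.3 52.8] 67.6 0.043
side 173 [ 463.2 -360.6] [42.2 52.9] 67.7 0.04
side 196 [ 591.8 -286.4] [55.1 37.7] 27.7 0.04
side 207 [ 478.7 -234.8] [38.  53.1] 66.6 0.04
side 199 [588.5 -28. ] [23.6 34.5] 89.1 0.052
side 139 [414.7  31. ] [56.5 22.3] 28.9 0.032
side 633 [591.  203.3] [53.1 53.3] 0.4 0.047
side 115 [589.7 274.4] [23.3  9.9] 9.8 0.044
```

View pics/side3.png

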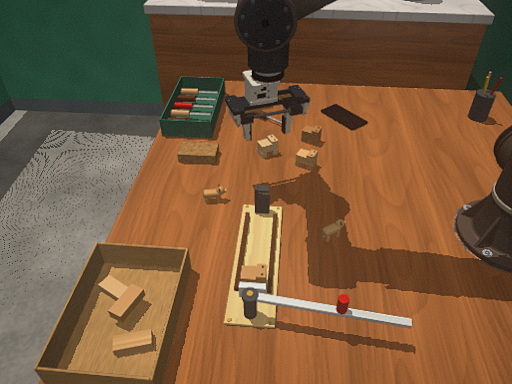

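Call:
servo_tool:
  moves:
    - {"tx": 0.35, "ty": -6, "tz": 0, "rx": 0, "ry": 0, "rz": 0.106, "grip": 0}
    - {"tx": 0.35, "ty": -11.8, "tz": 0, "rx": 0, "ry": 0, "rz": 0.106, "grip": 0}
    - {"tx": 0.35, "ty": -11.8, "tz": -4, "rx": 0, "ry": 0, "rz": 0.106, "grip": 0}
    - {"tx": 0.35, "ty": -11.8, "tz": -8, "rx": 0, "ry": 0, "rz": 0.106, "grip": 0}
    - {"tx": 0.35, "ty": -11.8, "tz": -12, "rx": 0, "ry": 0, "rz": 0.106, "grip": 0}
    - {"tx": 0.35, "ty": -11.8, "tz": -12.1, "rx": 0, "ry": 0, "rz": 0.106, "grip": 0}
    - {"tx": 0.35, "ty": -11.8, "tz": -12.1, "rx": 0, "ry": 0, "rz": 0.106, "grip": 0.4}
    - {"tx": 0.35, "ty": -11.8, "tz": -12.1, "rx": 0, "ry": 0, "rz": 0.106, "grip": 0.7}
    - {"tx": 0.35, "ty": -11.8, "tz": -12.1, "rx": 0, "ry": 0, "rz": 0.106, "grip": 0.8}
    - {"tx": 0.35, "ty": -11.8, "tz": -12.1, "rx": 0, "ry": 0, "rz": 0.106, "grip": 0.8}
    - {"tx": 0.35, "ty": -11.8, "tz": -12.1, "rx": 0, "ry": 0, "rz": 0.106, "grip": 0.8}

```text
time: 12.88
tool_pos: [0.5929, -0.2895, 0.0165]
ee_rot: [0.862, -0.507, 0.002, 0.001]
ft_force: [-1.1, 2.1, 5.8]
opening: 0.59
```

Call:
servo_tool:
  moves:
    - {"tx": 0, "ty": 0, "tz": 6, "rx": 0, "ry": 0, "rz": 0, "grip": 0.8}
    - {"tx": 0, "ty": 2, "tz": 12, "rx": 0, "ry": 0, "rz": 0, "grip": 0.8}
    - {"tx": -0.3, "ty": 8, "tz": 12, "rx": 0, "ry": 0, "rz": -0.1, "grip": 0.8}
    - {"tx": -0.3, "ty": 14, "tz": 12, "rx": 0, "ry": 0, "rz": -0.25, "grip": 0.8}
    - {"tx": -0.3, "ty": 20, "tz": 12, "rx": 0, "ry": 0, "rz": -0.4, "grip": 0.8}
    - {"tx": -0.3, "ty": 26, "tz": 12, "rx": 0, "ry": 0, "rz": -0.507, "grip": 0.8}
    - {"tx": -0.3, "ty": 32, "tz": 12, "rx": 0, "ry": 0, "rz": -0.507, "grip": 0.8}
    - {"tx": -0.3, "ty": 38, "tz": 12, "rx": 0, "ry": 0, "rz": -0.507, "grip": 0.8}
    - {"tx": -0.3, "ty": 43, "tz": 11, "rx": 0, "ry": 0, "rz": -0.507, "grip": 0.8}
    - {"tx": -0.3, "ty": 44, "tz": 7, "rx": 0, "ry": 0, "rz": -0.507, "grip": 0.8}
    - {"tx": -0.3, "ty": 44, "tz": 5, "rx": 0, "ry": 0, "rz": -0.507, "grip": 0.8}
    - {"tx": -0.3, "ty": 44, "tz": 5, "rx": 0, "ry": 0, "rz": -0.507, "grip": 0.8}

```text
time: 14.38
tool_pos: [0.5886, 0.1501, 0.0647]
ee_rot: [-0.707, 0.707, -0.001, -0.004]
ft_force: [0.2, -0.6, -1.2]
opening: 0.59
```

```bash
python3 - <<'E'
from h import *
o=telemetry.get_obs();print(o["tool_pos"])
im,d=snapshot("side");cv2.imwrite("pics/s4.png",cv2.resize(im[170:340,180:350],None,fx=4,fy=3.4))
E
```

```text
[0.58856801 0.15007864 0.06471868]
```

View pics/s4.png

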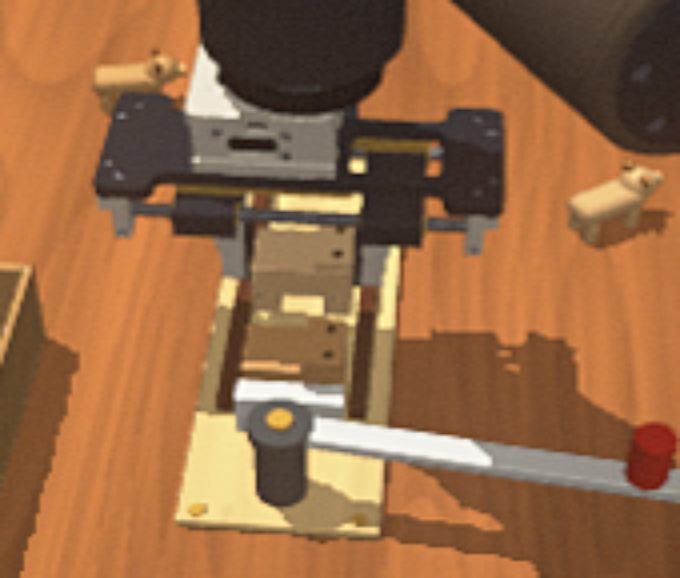

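Call:
servo_tool:
  moves:
    - {"tx": 0.1, "ty": 0.2, "tz": -2, "rx": 0, "ry": 0, "rz": 0, "grip": 0.8}
    - {"tx": 0.1, "ty": 0.2, "tz": -3.5, "rx": 0, "ry": 0, "rz": 0, "grip": 0.8}
    - {"tx": 0.1, "ty": 0.2, "tz": -3.9, "rx": 0, "ry": 0, "rz": 0, "grip": 0.8}
    - {"tx": 0.1, "ty": 0.2, "tz": -3.9, "rx": 0, "ry": 0, "rz": 0, "grip": 0.8}
    - {"tx": 0.1, "ty": 0.2, "tz": -3.9, "rx": 0, "ry": 0, "rz": 0, "grip": 0.8}

```text
time: 15.05
tool_pos: [0.5911, 0.1524, 0.0279]
ee_rot: [-0.707, 0.707, -0.002, -0.002]
ft_force: [-0.2, 0.1, -0.3]
opening: 0.591
```

Call:
servo_tool:
  moves:
    - {"tx": -0.2, "ty": 0, "tz": -0.2, "rx": 0, "ry": 0, "rz": 0, "grip": 0.8}
    - {"tx": -0.2, "ty": 0, "tz": -0.25, "rx": 0, "ry": 0, "rz": 0, "grip": 0.8}
    - {"tx": -0.15, "ty": 0, "tz": -0.25, "rx": 0, "ry": 0, "rz": 0, "grip": 0.35}
    - {"tx": -0.15, "ty": 0, "tz": -0.2, "rx": 0, "ry": 0, "rz": 0, "grip": 0.2}
    - {"tx": -0.15, "ty": 0, "tz": 0, "rx": 0, "ry": 0, "rz": 0, "grip": 0.1}
    - {"tx": -0.15, "ty": 0, "tz": 4, "rx": 0, "ry": 0, "rz": 0, "grip": 0}
    - {"tx": -0.15, "ty": 0, "tz": 10, "rx": 0, "ry": 0, "rz": 0, "grip": 0}
    - {"tx": -2, "ty": -6, "tz": 11, "rx": 0, "ry": 0, "rz": -0.1, "grip": 0}
    - {"tx": -4, "ty": -12, "tz": 11, "rx": 0, "ry": 0, "rz": -0.2, "grip": 0}
    - {"tx": -6, "ty": -18, "tz": 11, "rx": 0, "ry": 0, "rz": -0.3, "grip": 0}
    - {"tx": -8, "ty": -24, "tz": 11, "rx": 0, "ry": 0, "rz": -0.4, "grip": 0}
    - {"tx": -10, "ty": -30, "tz": 11, "rx": 0, "ry": 0, "rz": -0.42, "grip": 0}

```text
time: 16.55
tool_pos: [0.4917, -0.1454, 0.1385]
ee_rot: [-0.543, 0.839, -0.002, -0.002]
ft_force: [1.5, -0.8, -0.8]
opening: 0.999
```

```bash
python3 - <<'E'
from m import *
o=telemetry.get_obs();print(o["tool_pos"],o["qpos"][[0,5]])
for n in("top","side"):
    im,P,o=blanks(n)
    for a in o:
        if .4<a[2][0][0]/1000<.64: print(n,a[0],np.round(a[2][0],1),np.round(a[2][1],1),round(a[2][2],1),round(a[3],3))
    cv2.imwrite(f"pics/{n}5.png",im)
E
```

```text
[ 0.49165506 -0.14539762  0.13845849] [ 0.09990649 -0.52529648]
top 146 [592.3 203.1] [53.2 52.3] 1.8 0.046
top 161 [ 479.4 -237.6] [34.6 51.1] 66.1 0.046
top 244 [ 463.4 -362.4] [35.8 52.9] 66.7 0.042
side 168 [ 462.8 -359.8] [39.1 52.4] 65.4 0.04
side 208 [ 478.8 -235.2] [36.8 53.9] 64.2 0.04
side 197 [588.8 -27.5] [34.5 22.8] 1.1 0.052
side 138 [415.2  32. ] [61.  24.3] 28.8 0.033
side 1009 [590.5 183.4] [94.6 53.5] 89.3 0.048
side 112 [589.9 274.8] [23.1 10.5] 6.1 0.046
```

View pics/side5.png

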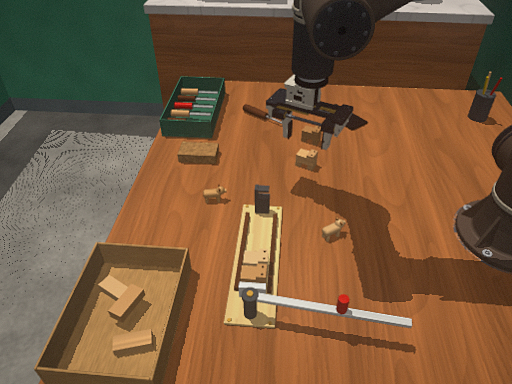

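Call:
servo_tool:
  moves:
    - {"tx": -1.25, "ty": -6, "tz": 0, "rx": 0, "ry": 0, "rz": 0, "grip": 0}
    - {"tx": -1.25, "ty": -9.1, "tz": 0, "rx": 0, "ry": 0, "rz": 0, "grip": 0}
    - {"tx": -1.25, "ty": -9.1, "tz": -4, "rx": 0, "ry": 0, "rz": 0, "grip": 0}
    - {"tx": -1.25, "ty": -9.1, "tz": -7, "rx": 0, "ry": 0, "rz": 0, "grip": 0}
    - {"tx": -1.25, "ty": -9.1, "tz": -7, "rx": 0, "ry": 0, "rz": 0, "grip": 0}

```text
time: 17.27
tool_pos: [0.4758, -0.2384, 0.0664]
ee_rot: [-0.542, 0.841, 0.0, -0.004]
ft_force: [0.9, 0.4, 0.9]
opening: 1.002
```

Call:
servo_tool:
  moves:
    - {"tx": 0.3, "ty": 0.2, "tz": -3, "rx": 0, "ry": 0, "rz": 0, "grip": 0}
    - {"tx": 0.3, "ty": 0.2, "tz": -5, "rx": 0, "ry": 0, "rz": 0, "grip": 0}
    - {"tx": 0.3, "ty": 0.2, "tz": -5, "rx": 0, "ry": 0, "rz": 0, "grip": 0.3}
    - {"tx": 0.3, "ty": 0.2, "tz": -5, "rx": 0, "ry": 0, "rz": 0, "grip": 0.6}
    - {"tx": 0.3, "ty": 0.2, "tz": -5, "rx": 0, "ry": 0, "rz": 0, "grip": 0.8}
    - {"tx": 0.3, "ty": 0.2, "tz": -5, "rx": 0, "ry": 0, "rz": 0, "grip": 0.8}
    - {"tx": 0.3, "ty": 0.2, "tz": -5, "rx": 0, "ry": 0, "rz": 0, "grip": 0.8}

```text
time: 18.15
tool_pos: [0.4792, -0.2365, 0.0172]
ee_rot: [-0.542, 0.841, -0.0, -0.004]
ft_force: [-2.0, 1.5, 5.8]
opening: 0.594
```

Call:
servo_tool:
  moves:
    - {"tx": 0, "ty": 0, "tz": 6, "rx": 0, "ry": 0, "rz": 0, "grip": 0.8}
    - {"tx": 0, "ty": 1, "tz": 12, "rx": 0, "ry": 0, "rz": 0, "grip": 0.8}
    - {"tx": 3, "ty": 6, "tz": 12, "rx": 0, "ry": 0, "rz": 0.1, "grip": 0.8}
    - {"tx": 5, "ty": 11.5, "tz": 12, "rx": 0, "ry": 0, "rz": 0.25, "grip": 0.8}
    - {"tx": 7, "ty": 17, "tz": 12, "rx": 0, "ry": 0, "rz": 0.4, "grip": 0.8}
    - {"tx": 9, "ty": 22.5, "tz": 12, "rx": 0, "ry": 0, "rz": 0.425, "grip": 0.8}
    - {"tx": 11, "ty": 28, "tz": 12, "rx": 0, "ry": 0, "rz": 0.425, "grip": 0.8}
    - {"tx": 11, "ty": 33.5, "tz": 12, "rx": 0, "ry": 0, "rz": 0.425, "grip": 0.8}
    - {"tx": 11, "ty": 35, "tz": 10, "rx": 0, "ry": 0, "rz": 0.425, "grip": 0.8}
    - {"tx": 11, "ty": 35, "tz": 6, "rx": 0, "ry": 0, "rz": 0.425, "grip": 0.8}
    - {"tx": 11, "ty": 35, "tz": 5, "rx": 0, "ry": 0, "rz": 0.425, "grip": 0.8}
    - {"tx": 11, "ty": 35, "tz": 5, "rx": 0, "ry": 0, "rz": 0.425, "grip": 0.8}

```text
time: 19.65
tool_pos: [0.5891, 0.113, 0.067]
ee_rot: [-0.707, 0.708, -0.001, -0.004]
ft_force: [-0.0, 0.6, -0.1]
opening: 0.585
```

```bash
python3 - <<'E'
from h import *
o=telemetry.get_obs();print(o["tool_pos"],o["qpos"][[0,5]].sum())
im,d=snapshot("side");cv2.imwrite("pics/s6.png",cv2.resize(im[150:340,180:370],None,fx=3.4,fy=3))
E
```

```text
[0.58907436 0.11303103 0.06701129] -0.005122213314985191
```

View pics/s6.png

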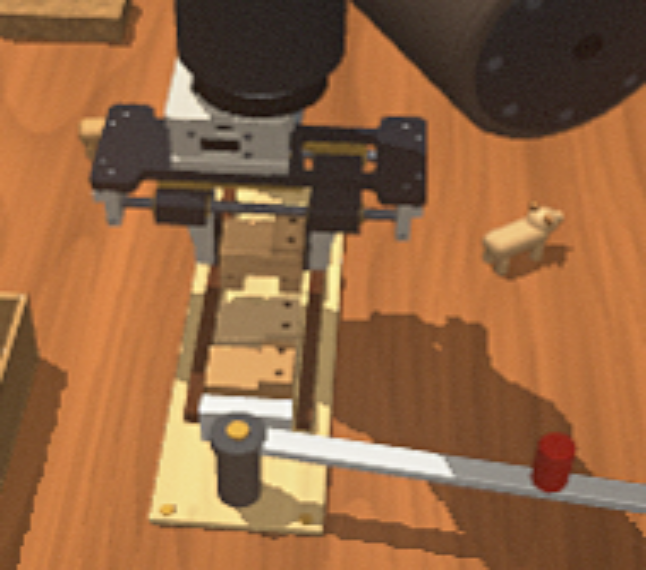

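Call:
servo_tool:
  moves:
    - {"tx": 0, "ty": 0.1, "tz": -2, "rx": 0, "ry": 0, "rz": 0, "grip": 0.8}
    - {"tx": -0.1, "ty": 0.1, "tz": -3.6, "rx": 0, "ry": 0, "rz": 0, "grip": 0.8}
    - {"tx": -0.1, "ty": 0.1, "tz": -4.1, "rx": 0, "ry": 0, "rz": 0, "grip": 0.8}
    - {"tx": -0.1, "ty": 0.1, "tz": -4.1, "rx": 0, "ry": 0, "rz": 0, "grip": 0.8}
    - {"tx": -0.1, "ty": 0.1, "tz": -4.1, "rx": 0, "ry": 0, "rz": 0, "grip": 0.8}

```text
time: 20.32
tool_pos: [0.5892, 0.1144, 0.0276]
ee_rot: [-0.707, 0.707, -0.002, -0.003]
ft_force: [0.2, -0.3, 0.1]
opening: 0.594
```

Call:
servo_tool:
  moves:
    - {"tx": 0, "ty": 0, "tz": -0.15, "rx": 0, "ry": 0, "rz": 0, "grip": 0.8}
    - {"tx": 0, "ty": 0, "tz": -0.2, "rx": 0, "ry": 0, "rz": 0, "grip": 0.8}
    - {"tx": 0, "ty": 0, "tz": -0.2, "rx": 0, "ry": 0, "rz": 0, "grip": 0.35}
    - {"tx": 0, "ty": 0, "tz": -0.2, "rx": 0, "ry": 0, "rz": 0, "grip": 0.2}
    - {"tx": 0, "ty": 0, "tz": 0, "rx": 0, "ry": 0, "rz": 0, "grip": 0.1}
    - {"tx": 0, "ty": 0, "tz": 4, "rx": 0, "ry": 0, "rz": 0, "grip": 0}
    - {"tx": 0, "ty": 0, "tz": 10, "rx": 0, "ry": 0, "rz": 0, "grip": 0}
    - {"tx": -2, "ty": -6, "tz": 11, "rx": 0, "ry": 0, "rz": -0.1, "grip": 0}
    - {"tx": -4, "ty": -12, "tz": 11, "rx": 0, "ry": 0, "rz": -0.2, "grip": 0}
    - {"tx": -6, "ty": -18, "tz": 11, "rx": 0, "ry": 0, "rz": -0.3, "grip": 0}
    - {"tx": -8, "ty": -24, "tz": 11, "rx": 0, "ry": 0, "rz": -0.4, "grip": 0}
    - {"tx": -10, "ty": -30, "tz": 11, "rx": 0, "ry": 0, "rz": -0.4, "grip": 0}

```text
time: 21.82
tool_pos: [0.49, -0.183, 0.1382]
ee_rot: [-0.552, 0.834, -0.001, -0.003]
ft_force: [1.7, 0.1, 0.4]
opening: 0.998
```

```bash
python3 - <<'E'
from m import *
o=telemetry.get_obs();print(o["tool_pos"],o["qpos"][[0,5]].sum())
for n in("top","side"):
    im,P,o=blanks(n)
    for a in o:
        if .4<a[2][0][0]/1000<.64: print(n,a[0],np.round(a[2][0],1),np.round(a[2][1],1),round(a[2][2],1),round(a[3],3))
    cv2.imwrite(f"pics/{n}7.png",im)
E
```

```text
[ 0.48997623 -0.18298128  0.138186  ] -0.4057548794514602
top 428 [591.4 193.7] [71.5 53.8] 89.4 0.049
top 248 [ 463.1 -362.5] [35.9 52.3] 67.4 0.042
side 170 [ 463.3 -360.4] [40.8 54.2] 69.6 0.04
side 196 [588.  -28.7] [25.3 34.5] 86.0 0.052
side 136 [414.6  31.8] [58.7 21.5] 30.5 0.033
side 1342 [590.3 163. ] [134.9  53.4] 89.3 0.048
side 111 [589.7 274.3] [23.3 10.8] 9.1 0.045
```

View pics/side7.png

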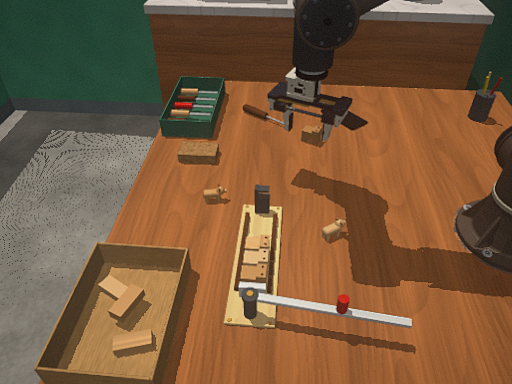

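Call:
servo_tool:
  moves:
    - {"tx": -1, "ty": -6, "tz": 0, "rx": 0, "ry": 0, "rz": 0.01, "grip": 0}
    - {"tx": -2, "ty": -12, "tz": 0, "rx": 0, "ry": 0, "rz": 0.01, "grip": 0}
    - {"tx": -2.6, "ty": -17.7, "tz": 0, "rx": 0, "ry": 0, "rz": 0.01, "grip": 0}
    - {"tx": -2.6, "ty": -17.7, "tz": -4, "rx": 0, "ry": 0, "rz": 0.01, "grip": 0}
    - {"tx": -2.6, "ty": -17.7, "tz": -7, "rx": 0, "ry": 0, "rz": 0.01, "grip": 0}
    - {"tx": -2.6, "ty": -17.7, "tz": -7, "rx": 0, "ry": 0, "rz": 0.01, "grip": 0}

```text
time: 22.68
tool_pos: [0.4606, -0.3618, 0.0657]
ee_rot: [-0.554, 0.833, 0.001, -0.005]
ft_force: [0.0, 0.4, 0.6]
opening: 1.0
```

Call:
servo_tool:
  moves:
    - {"tx": 0.2, "ty": 0.05, "tz": -3, "rx": 0, "ry": 0, "rz": 0, "grip": 0}
    - {"tx": 0.2, "ty": 0.05, "tz": -4.9, "rx": 0, "ry": 0, "rz": 0, "grip": 0}
    - {"tx": 0.2, "ty": 0.05, "tz": -4.9, "rx": 0, "ry": 0, "rz": 0, "grip": 0.3}
    - {"tx": 0.2, "ty": 0.05, "tz": -4.9, "rx": 0, "ry": 0, "rz": 0, "grip": 0.6}
    - {"tx": 0.2, "ty": 0.05, "tz": -4.9, "rx": 0, "ry": 0, "rz": 0, "grip": 0.8}
    - {"tx": 0.2, "ty": 0.05, "tz": -4.9, "rx": 0, "ry": 0, "rz": 0, "grip": 0.8}
    - {"tx": 0.2, "ty": 0.05, "tz": -4.9, "rx": 0, "ry": 0, "rz": 0, "grip": 0.8}

```text
time: 23.55
tool_pos: [0.4631, -0.3614, 0.0176]
ee_rot: [-0.554, 0.833, 0.001, -0.005]
ft_force: [-0.2, 1.9, 6.9]
opening: 0.591
```

Call:
servo_tool:
  moves:
    - {"tx": 0, "ty": 0, "tz": 6, "rx": 0, "ry": 0, "rz": 0, "grip": 0.8}
    - {"tx": 0, "ty": 2, "tz": 12, "rx": 0, "ry": 0, "rz": 0, "grip": 0.8}
    - {"tx": 2, "ty": 8, "tz": 12, "rx": 0, "ry": 0, "rz": 0.1, "grip": 0.8}
    - {"tx": 4, "ty": 14, "tz": 12, "rx": 0, "ry": 0, "rz": 0.2, "grip": 0.8}
    - {"tx": 6, "ty": 19.5, "tz": 12, "rx": 0, "ry": 0, "rz": 0.3, "grip": 0.8}
    - {"tx": 8, "ty": 25, "tz": 12, "rx": 0, "ry": 0, "rz": 0.396, "grip": 0.8}
    - {"tx": 10, "ty": 30.5, "tz": 12, "rx": 0, "ry": 0, "rz": 0.396, "grip": 0.8}
    - {"tx": 12, "ty": 36, "tz": 12, "rx": 0, "ry": 0, "rz": 0.396, "grip": 0.8}
    - {"tx": 12.6, "ty": 41.5, "tz": 12, "rx": 0, "ry": 0, "rz": 0.396, "grip": 0.8}
    - {"tx": 12.6, "ty": 43.6, "tz": 9, "rx": 0, "ry": 0, "rz": 0.396, "grip": 0.8}
    - {"tx": 12.6, "ty": 43.6, "tz": 5, "rx": 0, "ry": 0, "rz": 0.396, "grip": 0.8}
    - {"tx": 12.6, "ty": 43.6, "tz": 5, "rx": 0, "ry": 0, "rz": 0.396, "grip": 0.8}

```text
time: 25.05
tool_pos: [0.5884, 0.0746, 0.0658]
ee_rot: [0.707, -0.707, -0.0, 0.006]
ft_force: [-0.6, 0.8, -0.0]
opening: 0.599
```

```bash
python3 - <<'E'
from h import *
o=telemetry.get_obs();print(o["tool_pos"],o["qpos"][[0,5]].sum())
im,d=snapshot("side");cv2.imwrite("pics/s8.png",cv2.resize(im[150:340,180:370],None,fx=3.4,fy=3))
E
```

```text
[0.58836794 0.07462921 0.06581807] -0.00294946951293773
```

View pics/s8.png

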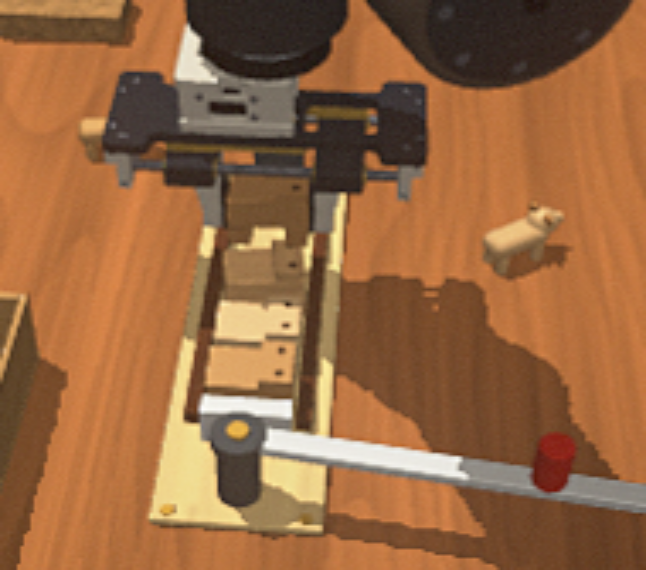

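Call:
servo_tool:
  moves:
    - {"tx": 0, "ty": 0, "tz": -2, "rx": 0, "ry": 0, "rz": 0, "grip": 0.8}
    - {"tx": -0.05, "ty": 0, "tz": -3.5, "rx": 0, "ry": 0, "rz": 0, "grip": 0.8}
    - {"tx": -0.05, "ty": 0, "tz": -3.9, "rx": 0, "ry": 0, "rz": 0, "grip": 0.8}
    - {"tx": -0.05, "ty": 0, "tz": -3.9, "rx": 0, "ry": 0, "rz": 0, "grip": 0.8}
    - {"tx": -0.05, "ty": 0, "tz": -3.9, "rx": 0, "ry": 0, "rz": 0, "grip": 0.8}

```text
time: 25.72
tool_pos: [0.5897, 0.0731, 0.031]
ee_rot: [0.707, -0.707, 0.001, 0.005]
ft_force: [-0.3, -8.2, 16.2]
opening: 0.601
```

Call:
servo_tool:
  moves:
    - {"tx": 0, "ty": -0.2, "tz": 0.8, "rx": 0, "ry": 0, "rz": 0, "grip": 0.8}
    - {"tx": -0.05, "ty": -0.2, "tz": 0.8, "rx": 0, "ry": 0, "rz": 0, "grip": 0.8}

```text
time: 25.98
tool_pos: [0.59, 0.0711, 0.0404]
ee_rot: [-0.707, 0.707, -0.002, -0.004]
ft_force: [-0.1, -0.2, -0.7]
opening: 0.598
```

```bash
python3 - <<'E'
from h import *
o=telemetry.get_obs();print(o["tool_pos"],o["ft_force"])
im,d=snapshot("side");cv2.imwrite("pics/s9.png",cv2.resize(im[180:320,210:310],None,fx=6,fy=4.2,interpolation=cv2.INTER_CUBIC))
im,d=snapshot("top");cv2.imwrite("pics/t9.png",cv2.resize(im[150:240,130:270],None,fx=5,fy=5,interpolation=cv2.INTER_CUBIC))
E
```

```text
[0.58997609 0.07112156 0.0403629 ] [-0.12070232 -0.22159986 -0.66767656]
```

View pics/s9.png

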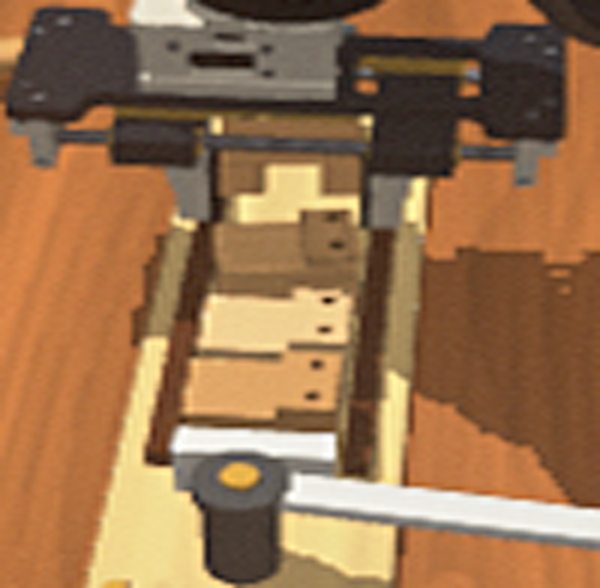

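View pics/t9.png

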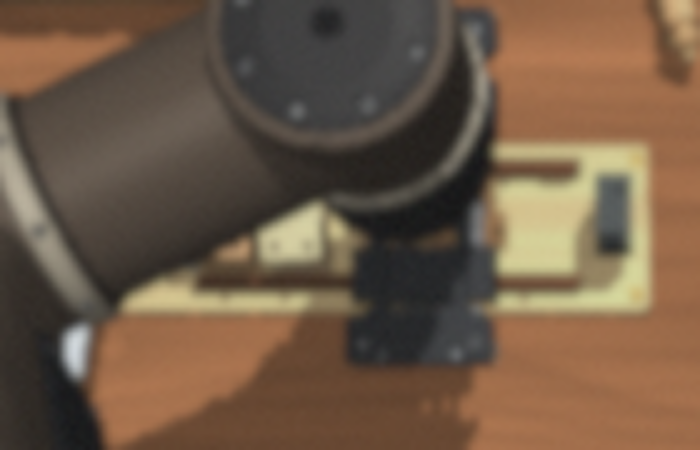

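Call:
servo_tool:
  moves:
    - {"tx": 0, "ty": -3, "tz": 4, "rx": 0, "ry": 0, "rz": 0, "grip": 0.8}
    - {"tx": 0, "ty": -9, "tz": 9, "rx": 0, "ry": 0, "rz": 0, "grip": 0.8}
    - {"tx": 0, "ty": -14, "tz": 9, "rx": 0, "ry": 0, "rz": 0, "grip": 0.8}
    - {"tx": 0, "ty": -20, "tz": 9, "rx": 0, "ry": 0, "rz": 0, "grip": 0.8}
    - {"tx": 0, "ty": -20, "tz": 9, "rx": 0, "ry": 0, "rz": 0, "grip": 0.8}

```text
time: 26.7
tool_pos: [0.5882, -0.1322, 0.1286]
ee_rot: [-0.705, 0.709, -0.001, -0.005]
ft_force: [-0.3, 0.0, -0.6]
opening: 0.598
```

```bash
python3 - <<'E'
from m import *
for n in("top","side"):
    im,P,o=blanks(n)
    m=((P[...,2]>.03)&(P[...,2]<.09)&(P[...,0]>.54)&(P[...,0]<.64)&(P[...,1]>0)&(P[...,1]<.2)).astype(np.uint8)
    for a in o:
        if .4<a[2][0][0]/1000<.64: print(n,a[0],np.round(a[2][0],1),np.round(a[2][1],1),round(a[2][2],1),round(a[3],3))
    Q=P[m>0]; 
    for y in np.arange(.04,.2,.008):
        s=Q[(Q[:,1]>=y)&(Q[:,1]<y+.008)]
        if len(s)>3: print(round(y,3),len(s),np.round([s[:,0].min(),s[:,0].max(),np.percentile(s[:,2],20),np.percentile(s[:,2],80)],3))
    if n=="side": cv2.imwrite("pics/s10.png",cv2.resize(im[180:320,210:310],None,fx=6,fy=4.2,interpolation=cv2.INTER_CUBIC))
    else: cv2.imwrite("pics/t10.png",cv2.resize(im[150:240,130:270],None,fx=5,fy=5,interpolation=cv2.INTER_CUBIC))
E
```

```text
top 113 [585.2 214.1] [41.9 31.1] 0.8 0.045
0.192 7 [0.569 0.586 0.055 0.059]
side 199 [588.3 -27.5] [22.6 34.9] 86.7 0.052
side 140 [414.   31.7] [59.4 22.2] 30.4 0.033
side 1420 [590.3 154.6] [151.7  53.6] 89.4 0.048
side 114 [589.  274.5] [24.8 10.3] 7.5 0.045
0.08 31 [0.568 0.606 0.048 0.056]
0.088 63 [0.565 0.616 0.047 0.055]
0.096 67 [0.564 0.616 0.047 0.055]
0.104 67 [0.564 0.615 0.047 0.056]
0.112 165 [0.563 0.614 0.036 0.049]
0.12 21 [0.589 0.611 0.034 0.046]
0.136 57 [0.564 0.616 0.047 0.055]
0.144 74 [0.563 0.615 0.048 0.055]
0.152 74 [0.563 0.614 0.047 0.055]
0.16 71 [0.565 0.615 0.047 0.055]
0.168 100 [0.564 0.615 0.042 0.053]
0.176 53 [0.566 0.615 0.047 0.055]
0.184 76 [0.565 0.617 0.047 0.056]
0.192 81 [0.565 0.616 0.047 0.056]
```

View pics/s10.png

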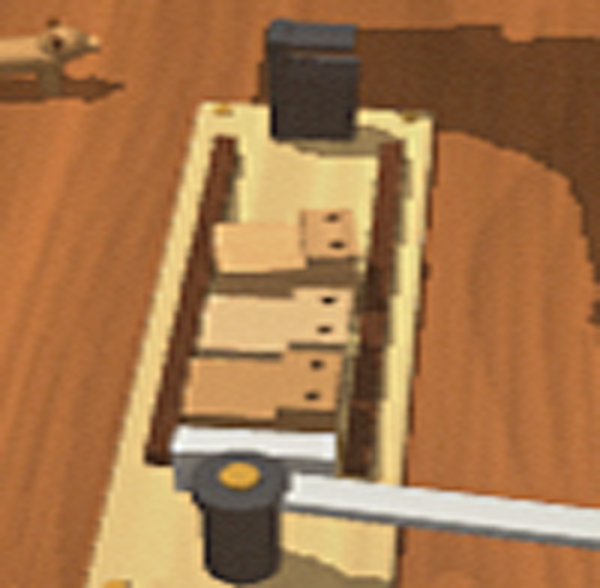

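View pics/t10.png

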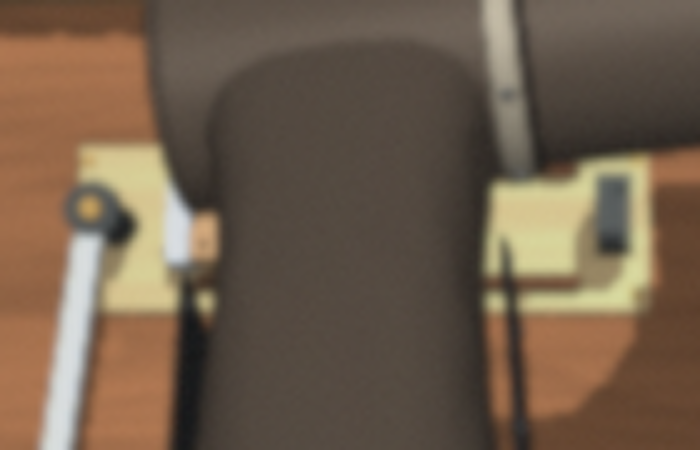

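Call:
servo_tool:
  moves:
    - {"tx": 0.1, "ty": 6, "tz": 0.5, "rx": 0, "ry": 0, "rz": 0, "grip": 0.8}
    - {"tx": 0.1, "ty": 12, "tz": 0.5, "rx": 0, "ry": 0, "rz": 0, "grip": 0.8}
    - {"tx": 0.1, "ty": 18, "tz": 0.5, "rx": 0, "ry": 0, "rz": 0, "grip": 0.8}
    - {"tx": 0.1, "ty": 18.5, "tz": -3, "rx": 0, "ry": 0, "rz": 0, "grip": 0.8}
    - {"tx": 0.1, "ty": 18.5, "tz": -7, "rx": 0, "ry": 0, "rz": 0, "grip": 0.8}
    - {"tx": 0.1, "ty": 18.5, "tz": -8.5, "rx": 0, "ry": 0, "rz": 0, "grip": 0.8}
    - {"tx": 0.1, "ty": 18.5, "tz": -8.5, "rx": 0, "ry": 0, "rz": 0, "grip": 0.8}

```text
time: 27.68
tool_pos: [0.5891, 0.0561, 0.0428]
ee_rot: [-0.707, 0.707, -0.001, -0.006]
ft_force: [1.2, 0.4, 0.9]
opening: 0.601
```

```bash
python3 - <<'E'
from h import *
o=telemetry.get_obs();print(o["tool_pos"],o["ft_force"])
im,d=snapshot("side");cv2.imwrite("pics/s11.png",cv2.resize(im[180:320,210:310],None,fx=6,fy=4.2,interpolation=cv2.INTER_CUBIC))
E
```

```text
[0.5890894  0.05610918 0.04276231] [1.21149671 0.39617638 0.89392325]
```

View pics/s11.png

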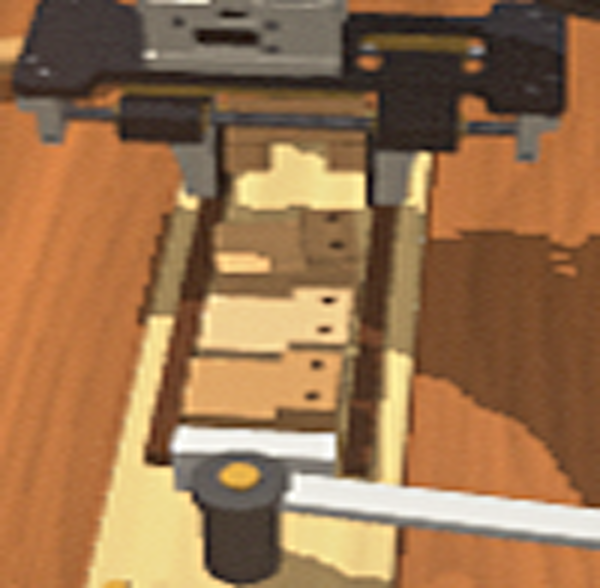

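Call:
servo_tool:
  moves:
    - {"tx": -0.1, "ty": -0.2, "tz": -0.8, "rx": 0, "ry": 0, "rz": 0, "grip": 0.8}
    - {"tx": -0.1, "ty": -0.2, "tz": -1.3, "rx": 0, "ry": 0, "rz": 0, "grip": 0.8}
    - {"tx": -0.1, "ty": -0.2, "tz": -1.5, "rx": 0, "ry": 0, "rz": 0, "grip": 0.8}
    - {"tx": -0.1, "ty": -0.2, "tz": -1.5, "rx": 0, "ry": 0, "rz": 0, "grip": 0.8}

```text
time: 28.22
tool_pos: [0.589, 0.054, 0.029]
ee_rot: [-0.707, 0.707, -0.001, -0.005]
ft_force: [-0.2, -0.4, 0.2]
opening: 0.599
```

Call:
servo_tool:
  moves:
    - {"tx": 0, "ty": 0, "tz": -0.2, "rx": 0, "ry": 0, "rz": 0, "grip": 0.8}
    - {"tx": 0, "ty": 0, "tz": -0.3, "rx": 0, "ry": 0, "rz": 0, "grip": 0.8}
    - {"tx": 0, "ty": 0, "tz": -0.3, "rx": 0, "ry": 0, "rz": 0, "grip": 0.8}

```text
time: 28.6
tool_pos: [0.589, 0.054, 0.0259]
ee_rot: [-0.707, 0.707, -0.001, -0.005]
ft_force: [0.1, 0.0, -0.5]
opening: 0.595
```

Release, rise, and back away for a look.

Call:
servo_tool:
  moves:
    - {"tx": 0, "ty": 0, "tz": -0.05, "rx": 0, "ry": 0, "rz": 0, "grip": 0.35}
    - {"tx": 0, "ty": 0, "tz": 0, "rx": 0, "ry": 0, "rz": 0, "grip": 0.2}
    - {"tx": 0, "ty": 0, "tz": 0, "rx": 0, "ry": 0, "rz": 0, "grip": 0.1}
    - {"tx": 0, "ty": 0, "tz": 4, "rx": 0, "ry": 0, "rz": 0, "grip": 0}
    - {"tx": 0, "ty": 0, "tz": 10, "rx": 0, "ry": 0, "rz": 0, "grip": 0.5}
    - {"tx": 0, "ty": -6, "tz": 10, "rx": 0, "ry": 0, "rz": 0, "grip": 1}
    - {"tx": 0, "ty": -12, "tz": 10, "rx": 0, "ry": 0, "rz": 0, "grip": 1}
    - {"tx": 0, "ty": -18, "tz": 10, "rx": 0, "ry": 0, "rz": 0, "grip": 1}
    - {"tx": 0, "ty": -18, "tz": 10, "rx": 0, "ry": 0, "rz": 0, "grip": 1}

```text
time: 29.72
tool_pos: [0.5883, -0.1297, 0.1258]
ee_rot: [-0.705, 0.709, -0.001, -0.005]
ft_force: [0.1, 0.1, 0.6]
opening: 0.482
```

```bash
python3 - <<'E'
from m import *
n="side"
im,P,o=blanks(n)
for a in o:
        if .4<a[2][0][0]/1000<.64: print(n,a[0],np.round(a[2][0],1),np.round(a[2][1],1),round(a[2][2],1),round(a[3],3))
cv2.imwrite("pics/s12.png",cv2.resize(im[130:330,190:400],None,fx=3,fy=2.8,interpolation=cv2.INTER_CUBIC))
E
```

```text
side 194 [588.8 -27.8] [34.5 24.5] 1.0 0.052
side 314 [589.9  25.6] [51.3 51.3] 3.5 0.041
side 132 [415.7  31.4] [59.1 21.4] 26.3 0.033
side 1419 [590.2 154.2] [152.3  53.5] 89.5 0.048
side 116 [589.9 274.7] [23.2 10.6] 6.4 0.045
```

View pics/s12.png

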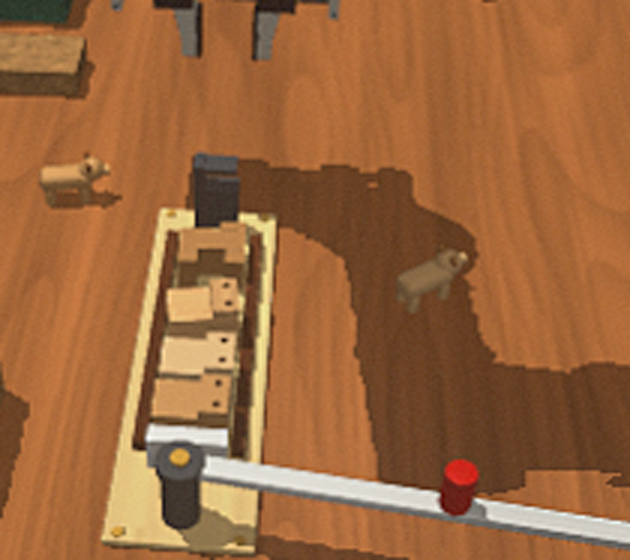

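Call:
servo_tool:
  moves:
    - {"tx": 0.1, "ty": 6, "tz": 0.5, "rx": 0, "ry": 0, "rz": 0, "grip": 0.3}
    - {"tx": 0.1, "ty": 12, "tz": 0.5, "rx": 0, "ry": 0, "rz": 0, "grip": 0}
    - {"tx": 0.1, "ty": 15.7, "tz": 0, "rx": 0, "ry": 0, "rz": 0, "grip": 0}
    - {"tx": 0.1, "ty": 15.7, "tz": -3, "rx": 0, "ry": 0, "rz": 0, "grip": 0}
    - {"tx": 0.1, "ty": 15.7, "tz": -6, "rx": 0, "ry": 0, "rz": 0, "grip": 0}
    - {"tx": 0.1, "ty": 15.7, "tz": -6, "rx": 0, "ry": 0, "rz": 0, "grip": 0}

```text
time: 30.52
tool_pos: [0.5877, 0.0298, 0.0638]
ee_rot: [-0.706, 0.708, 0.0, -0.007]
ft_force: [-0.9, -0.6, -0.2]
opening: 0.989
```

Call:
servo_tool:
  moves:
    - {"tx": 0.1, "ty": -0.3, "tz": -2, "rx": 0, "ry": 0, "rz": 0, "grip": 0}
    - {"tx": 0.1, "ty": -0.3, "tz": -3.6, "rx": 0, "ry": 0, "rz": 0, "grip": 0}
    - {"tx": 0.1, "ty": -0.3, "tz": -3.9, "rx": 0, "ry": 0, "rz": 0, "grip": 0}
    - {"tx": 0.1, "ty": -0.3, "tz": -3.9, "rx": 0, "ry": 0, "rz": 0, "grip": 0.3}
    - {"tx": 0.1, "ty": -0.3, "tz": -3.9, "rx": 0, "ry": 0, "rz": 0, "grip": 0.6}
    - {"tx": 0.1, "ty": -0.3, "tz": -3.9, "rx": 0, "ry": 0, "rz": 0, "grip": 0.8}
    - {"tx": 0.1, "ty": -0.3, "tz": -3.9, "rx": 0, "ry": 0, "rz": 0, "grip": 0.8}
    - {"tx": 0.1, "ty": -0.3, "tz": -3.9, "rx": 0, "ry": 0, "rz": 0, "grip": 0.8}

```text
time: 31.52
tool_pos: [0.5889, 0.0268, 0.0252]
ee_rot: [-0.706, 0.708, -0.0, -0.007]
ft_force: [-1.0, 0.4, 1.1]
opening: 0.594
```

Call:
servo_tool:
  moves:
    - {"tx": 0, "ty": 0, "tz": 6, "rx": 0, "ry": 0, "rz": 0, "grip": 0.8}
    - {"tx": 0, "ty": 0, "tz": 12, "rx": 0, "ry": 0, "rz": -0.1, "grip": 0.8}
    - {"tx": -2, "ty": -6, "tz": 12, "rx": 0, "ry": 0, "rz": -0.28, "grip": 0.8}
    - {"tx": -4, "ty": -11, "tz": 12, "rx": 0, "ry": 0, "rz": -0.46, "grip": 0.8}
    - {"tx": -6, "ty": -16, "tz": 12, "rx": 0, "ry": 0, "rz": -0.64, "grip": 0.8}
    - {"tx": -8, "ty": -21, "tz": 12, "rx": 0, "ry": 0, "rz": -0.82, "grip": 0.8}
    - {"tx": -10.9, "ty": -26.4, "tz": 12, "rx": 0, "ry": 0, "rz": -1.0, "grip": 0.8}
    - {"tx": -10.9, "ty": -26.4, "tz": 12, "rx": 0, "ry": 0, "rz": -1.18, "grip": 0.8}
    - {"tx": -10.9, "ty": -26.4, "tz": 12, "rx": 0, "ry": 0, "rz": -1.36, "grip": 0.8}
    - {"tx": -10.9, "ty": -26.4, "tz": 12, "rx": 0, "ry": 0, "rz": -1.54, "grip": 0.8}
    - {"tx": -10.9, "ty": -26.4, "tz": 12, "rx": 0, "ry": 0, "rz": -1.72, "grip": 0.8}
    - {"tx": -10.9, "ty": -26.4, "tz": 12, "rx": 0, "ry": 0, "rz": -2.03, "grip": 0.8}

```text
time: 33.02
tool_pos: [0.4797, -0.2372, 0.1451]
ee_rot: [0.172, 0.985, 0.006, -0.004]
ft_force: [0.3, -0.5, -0.2]
opening: 0.595
```

```bash
python3 - <<'E'
from h import *
o=telemetry.get_obs();print(o["tool_pos"],o["qpos"],o["qpos"][[0,5]].sum())
im,d=snapshot("side");cv2.imwrite("pics/s13.png",im)
E
```

```text
[ 0.47966952 -0.23717194  0.14506295] [-0.10176307  0.20656956 -0.39466665 -0.01456299 -0.97709687 -1.8070318 ] -1.908794868530528
```

View pics/s13.png

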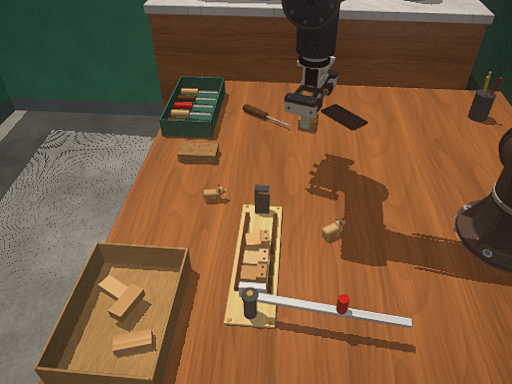

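Call:
servo_tool:
  moves:
    - {"tx": 0, "ty": 0, "tz": 1, "rx": 0, "ry": 0, "rz": 0.12, "grip": 0.8}
    - {"tx": 0, "ty": 0, "tz": 1, "rx": 0, "ry": 0, "rz": 0.24, "grip": 0.8}
    - {"tx": 0, "ty": 0, "tz": 1, "rx": 0, "ry": 0, "rz": 0.24, "grip": 0.8}

```text
time: 33.45
tool_pos: [0.4795, -0.2371, 0.155]
ee_rot: [0.057, 0.998, 0.005, -0.005]
ft_force: [-0.1, 0.9, -1.8]
opening: 0.591
```

Call:
servo_tool:
  moves:
    - {"tx": 0, "ty": 0, "tz": 0, "rx": 0.017, "ry": 0.16, "rz": 0, "grip": 0.8}
    - {"tx": 0, "ty": 0, "tz": 0, "rx": 0.033, "ry": 0.33, "rz": 0, "grip": 0.8}
    - {"tx": 0, "ty": 0, "tz": 0, "rx": 0.05, "ry": 0.5, "rz": 0, "grip": 0.8}
    - {"tx": 0, "ty": 0, "tz": 0, "rx": 0.067, "ry": 0.67, "rz": 0, "grip": 0.8}
    - {"tx": 0, "ty": 0, "tz": 0, "rx": 0.084, "ry": 0.84, "rz": 0, "grip": 0.8}
    - {"tx": 0, "ty": 0, "tz": 0, "rx": 0.1, "ry": 1.0, "rz": 0, "grip": 0.8}
    - {"tx": 0, "ty": 0, "tz": 0, "rx": 0.117, "ry": 1.16, "rz": 0, "grip": 0.8}
    - {"tx": 0, "ty": 0, "tz": 0, "rx": 0.117, "ry": 1.16, "rz": 0, "grip": 0.8}

```text
time: 34.45
tool_pos: [0.4784, -0.2364, 0.1488]
ee_rot: [0.05, 0.827, 0.029, -0.559]
ft_force: [-0.5, 0.2, -0.8]
opening: 0.595
```

```bash
python3 - <<'E'
from h import *
from scipy.spatial.transform import Rotation as R
o=telemetry.get_obs();print(o["tool_pos"],o["qpos"]); print(R.from_quat(o["ee_rot"]).as_matrix().round(3))
im,d=snapshot("side");cv2.imwrite("pics/s14.png",cv2.resize(im[0:250,200:450],None,fx=2.4,fy=2.4))
E
```

```text
[ 0.47835296 -0.23638451  0.14881667] [-0.10015778  0.91624598  0.28630781 -0.01376498 -2.12936705 -1.59199649]
[[-0.37   0.116 -0.922]
 [ 0.051  0.993  0.104]
 [ 0.928 -0.009 -0.373]]
```

View pics/s14.png

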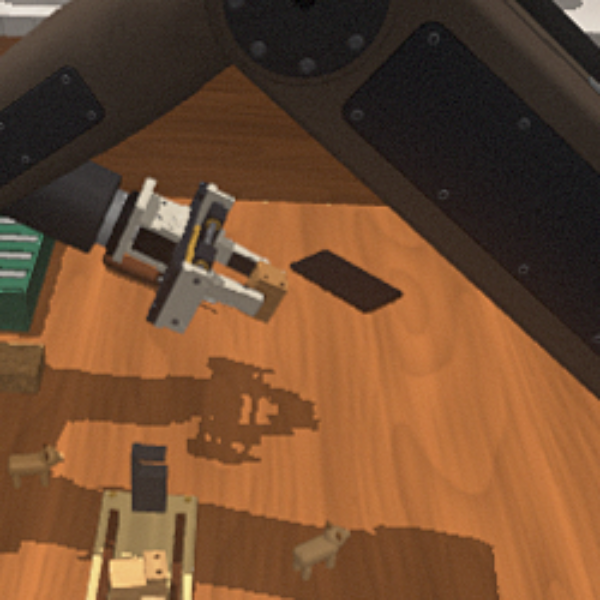

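Call:
servo_tool:
  moves:
    - {"tx": -4, "ty": 0, "tz": -2, "rx": 0, "ry": 0, "rz": 0, "grip": 0.8}
    - {"tx": -7, "ty": 0, "tz": -5, "rx": 0, "ry": 0, "rz": 0, "grip": 0.8}
    - {"tx": -7, "ty": 0, "tz": -8, "rx": 0, "ry": 0, "rz": 0, "grip": 0.8}
    - {"tx": -7, "ty": 0, "tz": -10, "rx": 0, "ry": 0, "rz": 0, "grip": 0.8}
    - {"tx": -7, "ty": 0, "tz": -10.5, "rx": 0, "ry": 0, "rz": 0, "grip": 0.8}

```text
time: 35.12
tool_pos: [0.4097, -0.237, 0.0468]
ee_rot: [0.051, 0.83, 0.028, -0.555]
ft_force: [1.2, 0.1, 0.5]
opening: 0.589
```

```bash
python3 - <<'E'
from h import *
o=telemetry.get_obs();print(o["tool_pos"],o["ft_force"])
im,d=snapshot("side");cv2.imwrite("pics/s15.png",cv2.resize(im[30:230,200:450],None,fx=3,fy=2.8))
E
```

```text
[ 0.40969711 -0.23701841  0.04682624] [1.23923757 0.12120509 0.52459051]
```

View pics/s15.png

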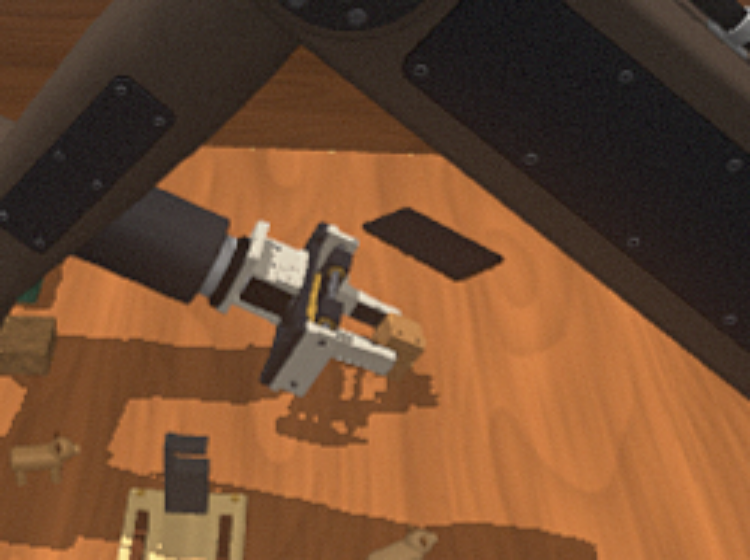

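Call:
servo_tool:
  moves:
    - {"tx": 0, "ty": 0, "tz": -0.8, "rx": 0.01, "ry": 0.08, "rz": 0, "grip": 0.8}
    - {"tx": 0, "ty": 0, "tz": -1.4, "rx": 0.01, "ry": 0.08, "rz": 0, "grip": 0.8}
    - {"tx": 0, "ty": 0, "tz": -1.8, "rx": 0.01, "ry": 0.08, "rz": 0, "grip": 0.8}
    - {"tx": 0, "ty": 0, "tz": -1.8, "rx": 0.01, "ry": 0.08, "rz": 0, "grip": 0.8}

```text
time: 35.67
tool_pos: [0.4099, -0.2371, 0.029]
ee_rot: [0.049, 0.807, 0.03, -0.587]
ft_force: [-0.3, 0.3, 0.5]
opening: 0.592
```

Call:
servo_tool:
  moves:
    - {"tx": 0, "ty": 0, "tz": -0.2, "rx": 0, "ry": 0, "rz": 0, "grip": 0.8}
    - {"tx": 0, "ty": 0, "tz": -0.3, "rx": 0, "ry": 0, "rz": 0, "grip": 0.8}
    - {"tx": 0, "ty": 0, "tz": -0.4, "rx": 0, "ry": 0, "rz": 0, "grip": 0.8}

```text
time: 36.05
tool_pos: [0.4105, -0.2373, 0.0268]
ee_rot: [0.049, 0.807, 0.03, -0.588]
ft_force: [5.2, 1.8, 10.5]
opening: 0.591
```

Call:
servo_tool:
  moves:
    - {"tx": 0, "ty": 0, "tz": 0, "rx": 0, "ry": 0, "rz": 0, "grip": 0.5}
    - {"tx": 0, "ty": 0, "tz": 0, "rx": 0, "ry": 0, "rz": 0, "grip": 0.3}
    - {"tx": 0, "ty": 0, "tz": 0, "rx": 0, "ry": 0, "rz": 0, "grip": 0.1}
    - {"tx": 0, "ty": 0, "tz": 0, "rx": 0, "ry": 0, "rz": 0, "grip": 0}
    - {"tx": 2, "ty": 0, "tz": 0.6, "rx": 0, "ry": 0, "rz": 0, "grip": 0}
    - {"tx": 5, "ty": -0.4, "tz": 2, "rx": 0, "ry": 0, "rz": 0, "grip": 0}
    - {"tx": 8, "ty": -0.8, "tz": 5, "rx": 0, "ry": 0, "rz": 0, "grip": 0}
    - {"tx": 10, "ty": -1, "tz": 10, "rx": 0, "ry": 0, "rz": 0, "grip": 0}

```text
time: 37.05
tool_pos: [0.5106, -0.2473, 0.1261]
ee_rot: [0.049, 0.806, 0.03, -0.589]
ft_force: [-0.4, -0.4, 0.4]
opening: 0.998
```

```bash
python3 - <<'E'
from m import *
o=telemetry.get_obs();print(o["tool_pos"],o["ft_force"],o["opening"])
im,P,o=blanks("side");cv2.imwrite("pics/s16.png",cv2.resize(im[30:280,200:450],None,fx=2.4,fy=2.4))
for a in o:
        if .36<a[2][0][0]/1000<.64: print(a[0],np.round(a[2][0],1),np.round(a[2][1],1),round(a[2][2],1),round(a[3],3))
E
```

```text
[ 0.51064357 -0.2472649   0.12607358] [-0.37265348 -0.37505989  0.3905625 ] 0.9981447668920909
168 [ 419.1 -237.2] [55.6 33.7] 86.7 0.042
191 [588.2 -28.3] [23.2 34.9] 87.5 0.052
133 [414.7  31.4] [58.3 24.2] 29.2 0.033
1413 [590.2 155.6] [148.9  53.5] 89.4 0.048
115 [589.9 274.6] [23.2 10.2] 7.3 0.045
```

View pics/s16.png

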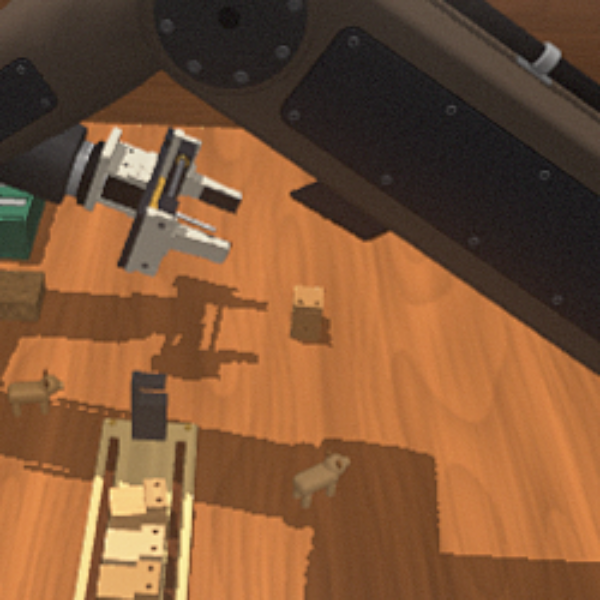

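Call:
servo_tool:
  moves:
    - {"tx": 0, "ty": 0, "tz": 3, "rx": -0.018, "ry": -0.18, "rz": 0, "grip": 0}
    - {"tx": 0, "ty": 0, "tz": 4, "rx": -0.036, "ry": -0.36, "rz": 0, "grip": 0}
    - {"tx": 0, "ty": 0, "tz": 4, "rx": -0.054, "ry": -0.54, "rz": 0, "grip": 0}
    - {"tx": 0, "ty": 0, "tz": 4, "rx": -0.072, "ry": -0.72, "rz": 0, "grip": 0}
    - {"tx": 0, "ty": 0, "tz": 4, "rx": -0.09, "ry": -0.9, "rz": 0, "grip": 0}
    - {"tx": 0, "ty": 0, "tz": 4, "rx": -0.108, "ry": -1.08, "rz": 0, "grip": 0}
    - {"tx": 0, "ty": 0, "tz": 4, "rx": -0.126, "ry": -1.254, "rz": 0, "grip": 0}
    - {"tx": 5, "ty": 3, "tz": 4, "rx": -0.126, "ry": -1.254, "rz": 0, "grip": 0}
    - {"tx": 8, "ty": 6, "tz": 4, "rx": -0.126, "ry": -1.254, "rz": 0, "grip": 0}

```text
time: 38.22
tool_pos: [0.5944, -0.1884, 0.1748]
ee_rot: [0.058, 0.998, 0.003, 0.006]
ft_force: [0.5, -0.2, 0.6]
opening: 0.997
```

```bash
python3 - <<'E'
from m import *
from scipy.spatial.transform import Rotation as R
o=telemetry.get_obs();print(o["tool_pos"],o["qpos"]); print(R.from_quat(o["ee_rot"]).as_matrix().round(3))
for n in ("side","top"):
    im,P,o=blanks(n)
    for a in o:
        if .36<a[2][0][0]/1000<.64: print(n,a[0],np.round(a[2][0],1),np.round(a[2][1],1),round(a[2][2],1),round(a[3],3),a[4])
    c=im[100:250,210:360] if n=="side" else im[180:300,270:390]
    cv2.imwrite(f"pics/{n}17.png",cv2.resize(c,None,fx=4,fy=4))
E
```

```text
[ 0.59440641 -0.18837849  0.17483473] [ 0.00208977  0.3059662  -0.1848258  -0.00656764 -1.06806229 -1.68577587]
[[-0.993  0.116  0.012]
 [ 0.116  0.993  0.006]
 [-0.011  0.007 -1.   ]]
side 166 [ 418.4 -236.9] [55.9 33.8] 84.8 0.041 [ 0.41933811 -0.22090985]
side 196 [589.  -28.4] [34.4 24. ] 2.3 0.051 [ 0.58787603 -0.02637171]
side 139 [414.7  31.5] [59.7 21.8] 33.2 0.033 [0.40445093 0.02606344]
side 1421 [590.2 155.3] [149.9  53.4] 89.5 0.048 [0.57434312 0.15401601]
side 116 [589.  274.7] [24.9 10.6] 6.3 0.046 [0.5892129  0.27578622]
top 544 [591.7 183.4] [54.5 92.9] 0.2 0.049 [0.57708218 0.17900631]
top 224 [ 419.1 -238.7] [50.2 34.4] 84.9 0.043 [ 0.42086746 -0.22339268]
```

View pics/side17.png

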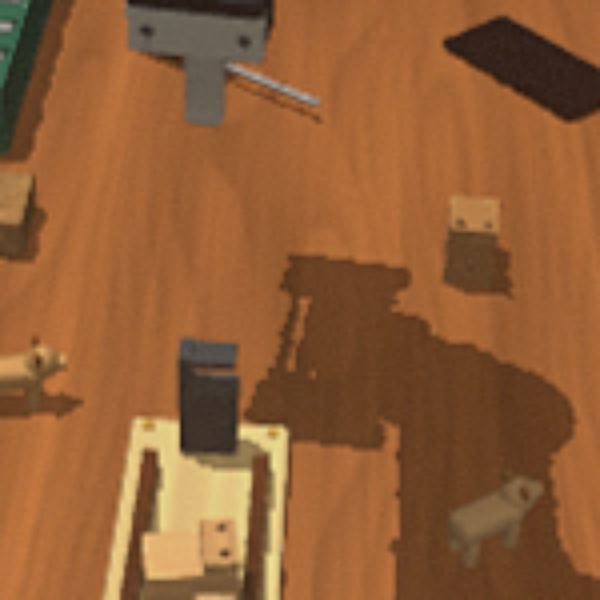

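View pics/top17.png

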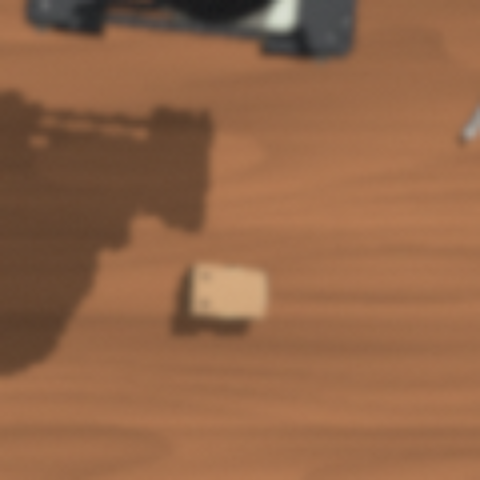

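Call:
servo_tool:
  moves:
    - {"tx": -6, "ty": -2, "tz": 0, "rx": 0, "ry": 0, "rz": 0.02, "grip": 0}
    - {"tx": -12, "ty": -4, "tz": 0, "rx": 0, "ry": 0, "rz": 0.02, "grip": 0}
    - {"tx": -17.5, "ty": -5, "tz": 0, "rx": 0, "ry": 0, "rz": 0.02, "grip": 0}
    - {"tx": -17.5, "ty": -5, "tz": -4, "rx": 0, "ry": 0, "rz": 0.02, "grip": 0}
    - {"tx": -17.5, "ty": -5, "tz": -8, "rx": 0, "ry": 0, "rz": 0.02, "grip": 0}
    - {"tx": -17.5, "ty": -5, "tz": -10.8, "rx": 0, "ry": 0, "rz": 0.02, "grip": 0}
    - {"tx": -17.5, "ty": -5, "tz": -10.8, "rx": 0, "ry": 0, "rz": 0.02, "grip": 0}
    - {"tx": -17.5, "ty": -5, "tz": -10.8, "rx": 0, "ry": 0, "rz": 0.02, "grip": 0}

```text
time: 39.33
tool_pos: [0.4218, -0.2367, 0.0665]
ee_rot: [0.046, 0.999, 0.003, 0.006]
ft_force: [-0.1, -0.5, -0.2]
opening: 1.001
```

Call:
servo_tool:
  moves:
    - {"tx": -0.25, "ty": -0.15, "tz": -2, "rx": -0.006, "ry": 0.012, "rz": 0, "grip": 0}
    - {"tx": -0.25, "ty": -0.15, "tz": -4, "rx": -0.006, "ry": 0.012, "rz": 0, "grip": 0}
    - {"tx": -0.25, "ty": -0.15, "tz": -5, "rx": -0.006, "ry": 0.012, "rz": 0, "grip": 0}
    - {"tx": -0.25, "ty": -0.15, "tz": -5, "rx": -0.006, "ry": 0.012, "rz": 0, "grip": 0.3}
    - {"tx": -0.25, "ty": -0.15, "tz": -5, "rx": -0.006, "ry": 0.012, "rz": 0, "grip": 0.6}
    - {"tx": -0.25, "ty": -0.15, "tz": -5, "rx": -0.006, "ry": 0.012, "rz": 0, "grip": 0.8}
    - {"tx": -0.25, "ty": -0.15, "tz": -5, "rx": -0.006, "ry": 0.012, "rz": 0, "grip": 0.8}
    - {"tx": -0.25, "ty": -0.15, "tz": -5, "rx": -0.006, "ry": 0.012, "rz": 0, "grip": 0.8}

```text
time: 40.33
tool_pos: [0.4196, -0.2382, 0.0169]
ee_rot: [0.046, 0.999, -0.0, 0.0]
ft_force: [0.0, 0.8, 3.3]
opening: 0.592
```

Call:
servo_tool:
  moves:
    - {"tx": 0, "ty": 0, "tz": 6, "rx": 0, "ry": 0, "rz": 0, "grip": 0.8}
    - {"tx": 0, "ty": 0, "tz": 12, "rx": 0, "ry": 0, "rz": 0.1, "grip": 0.8}
    - {"tx": 3, "ty": 3, "tz": 13, "rx": 0, "ry": 0, "rz": 0.28, "grip": 0.8}
    - {"tx": 5, "ty": 6, "tz": 13, "rx": 0, "ry": 0, "rz": 0.46, "grip": 0.8}
    - {"tx": 7, "ty": 10, "tz": 13, "rx": 0, "ry": 0, "rz": 0.64, "grip": 0.8}
    - {"tx": 9, "ty": 14, "tz": 13, "rx": 0, "ry": 0, "rz": 0.82, "grip": 0.8}
    - {"tx": 11, "ty": 18, "tz": 13, "rx": 0, "ry": 0, "rz": 1.0, "grip": 0.8}
    - {"tx": 13, "ty": 22, "tz": 13, "rx": 0, "ry": 0, "rz": 1.18, "grip": 0.8}
    - {"tx": 15, "ty": 25, "tz": 13, "rx": 0, "ry": 0, "rz": 1.36, "grip": 0.8}
    - {"tx": 16.9, "ty": 28.4, "tz": 13, "rx": 0, "ry": 0, "rz": 1.54, "grip": 0.8}
    - {"tx": 16.9, "ty": 28.4, "tz": 12, "rx": 0, "ry": 0, "rz": 1.66, "grip": 0.8}
    - {"tx": 16.9, "ty": 28.4, "tz": 10, "rx": 0, "ry": 0, "rz": 1.66, "grip": 0.8}

```text
time: 41.82
tool_pos: [0.5891, 0.0466, 0.1169]
ee_rot: [-0.707, 0.707, -0.0, 0.001]
ft_force: [-0.0, 0.2, -1.5]
opening: 0.591
```

Call:
servo_tool:
  moves:
    - {"tx": 0, "ty": 0, "tz": -3, "rx": 0, "ry": 0, "rz": 0, "grip": 0.8}
    - {"tx": 0, "ty": 0, "tz": -5, "rx": 0, "ry": 0, "rz": 0, "grip": 0.8}
    - {"tx": 0, "ty": 0, "tz": -5, "rx": 0, "ry": 0, "rz": 0, "grip": 0.8}

```text
time: 42.2
tool_pos: [0.5877, 0.0461, 0.0651]
ee_rot: [-0.707, 0.707, 0.001, -0.001]
ft_force: [-0.0, -0.2, 0.6]
opening: 0.592
```

```bash
python3 - <<'E'
from m import *
from scipy.spatial.transform import Rotation as R
o=telemetry.get_obs();print(o["tool_pos"],o["qpos"][[0,5]].sum()); print(R.from_quat(o["ee_rot"]).as_matrix().round(3))
im,P,o=blanks("side")
cv2.imwrite("pics/s18.png",cv2.resize(im[170:320,200:320],None,fx=5,fy=4,interpolation=cv2.INTER_CUBIC))
E
```

```text
[0.58768091 0.04608813 0.0651366 ] -0.00032479825440190346
[[-0.001 -1.    -0.003]
 [-1.     0.001 -0.001]
 [ 0.001  0.003 -1.   ]]
```

View pics/s18.png

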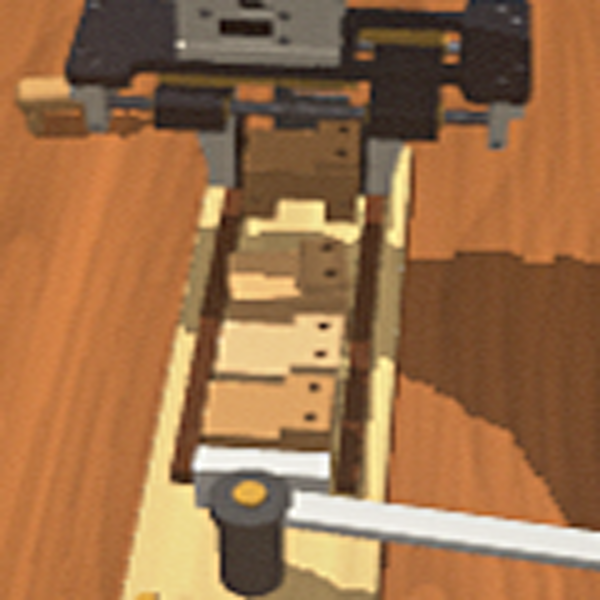

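Call:
servo_tool:
  moves:
    - {"tx": 0.1, "ty": 0, "tz": -2, "rx": 0, "ry": 0, "rz": 0, "grip": 0.8}
    - {"tx": 0.1, "ty": 0, "tz": -3.4, "rx": 0, "ry": 0, "rz": 0, "grip": 0.8}
    - {"tx": 0.1, "ty": 0, "tz": -3.9, "rx": 0, "ry": 0, "rz": 0, "grip": 0.8}
    - {"tx": 0.1, "ty": 0, "tz": -3.9, "rx": 0, "ry": 0, "rz": 0, "grip": 0.8}
    - {"tx": 0.1, "ty": 0, "tz": -3.9, "rx": 0, "ry": 0, "rz": 0, "grip": 0.8}

```text
time: 42.88
tool_pos: [0.5901, 0.0465, 0.0281]
ee_rot: [-0.707, 0.707, -0.0, 0.0]
ft_force: [0.8, -0.5, -0.0]
opening: 0.594
```

Call:
servo_tool:
  moves:
    - {"tx": -0.1, "ty": 0, "tz": -0.2, "rx": 0, "ry": 0, "rz": 0, "grip": 0.8}
    - {"tx": -0.1, "ty": 0, "tz": -0.3, "rx": 0, "ry": 0, "rz": 0, "grip": 0.8}
    - {"tx": -0.1, "ty": 0, "tz": -0.3, "rx": 0, "ry": 0, "rz": 0, "grip": 0.8}

```text
time: 43.25
tool_pos: [0.5891, 0.0465, 0.0251]
ee_rot: [-0.707, 0.707, -0.0, 0.0]
ft_force: [0.6, -0.1, -1.0]
opening: 0.589
```

Call:
servo_tool:
  moves:
    - {"tx": 0, "ty": 0, "tz": 0, "rx": 0, "ry": 0, "rz": 0, "grip": 0.35}
    - {"tx": 0, "ty": 0, "tz": 0, "rx": 0, "ry": 0, "rz": 0, "grip": 0.2}
    - {"tx": 0, "ty": 0, "tz": 0, "rx": 0, "ry": 0, "rz": 0, "grip": 0.1}
    - {"tx": 0, "ty": 0, "tz": 2, "rx": 0, "ry": 0, "rz": 0, "grip": 0}
    - {"tx": 0, "ty": 0, "tz": 6, "rx": 0, "ry": 0, "rz": 0, "grip": 0}
    - {"tx": 0, "ty": 0, "tz": 11, "rx": 0, "ry": 0, "rz": 0, "grip": 0.3}
    - {"tx": 0, "ty": -6, "tz": 11, "rx": 0, "ry": 0, "rz": 0, "grip": 1}
    - {"tx": 0, "ty": -12, "tz": 11, "rx": 0, "ry": 0, "rz": 0, "grip": 1}
    - {"tx": 0, "ty": -16, "tz": 11, "rx": 0, "ry": 0, "rz": 0, "grip": 1}

```text
time: 44.38
tool_pos: [0.5888, -0.1155, 0.1354]
ee_rot: [-0.707, 0.707, -0.0, 0.0]
ft_force: [0.1, 0.2, -0.2]
opening: 0.605
```

```bash
python3 - <<'E'
from m import *
print(telemetry.get_obs()["tool_pos"])
im,P,o=blanks("side")
for a in o:
        if .36<a[2][0][0]/1000<.64: print(a[0],np.round(a[2][0],1),np.round(a[2][1],1),round(a[2][2],1),round(a[3],3))
cv2.imwrite("pics/s19.png",cv2.resize(im[130:330,190:400],None,fx=3,fy=2.8,interpolation=cv2.INTER_CUBIC))
E
```

```text
[ 0.58878528 -0.1155284   0.13538524]
195 [589.3 -29.4] [34.4 25.6] 3.8 0.052
1787 [590.1 128.6] [203.   53.8] 89.4 0.048
140 [413.4  32.4] [60.2 21.6] 35.6 0.033
119 [590.  274.8] [23.2 10. ] 5.9 0.046
```

View pics/s19.png

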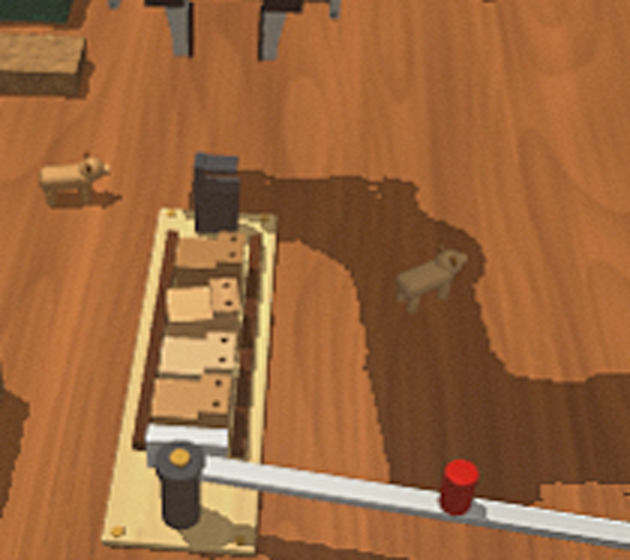

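Call:
servo_tool:
  moves:
    - {"tx": 0.05, "ty": 5, "tz": 0, "rx": 0, "ry": 0, "rz": 0, "grip": 1}
    - {"tx": 0.05, "ty": 10, "tz": 0, "rx": 0, "ry": 0, "rz": 0, "grip": 1}
    - {"tx": 0.05, "ty": 12.3, "tz": 0, "rx": 0, "ry": 0, "rz": 0, "grip": 1}
    - {"tx": 0.05, "ty": 12.3, "tz": -3, "rx": 0, "ry": 0, "rz": 0, "grip": 1}
    - {"tx": 0.05, "ty": 12.3, "tz": -6, "rx": 0, "ry": 0, "rz": 0, "grip": 1}
    - {"tx": 0.05, "ty": 12.3, "tz": -6, "rx": 0, "ry": 0, "rz": 0, "grip": 1}

```text
time: 45.18
tool_pos: [0.5872, 0.004, 0.0732]
ee_rot: [-0.706, 0.708, 0.001, -0.002]
ft_force: [-0.2, -0.3, 0.7]
opening: 0.008
```

Call:
servo_tool:
  moves:
    - {"tx": 0.15, "ty": 0.3, "tz": -2, "rx": 0, "ry": 0, "rz": 0, "grip": 1}
    - {"tx": 0.15, "ty": 0.3, "tz": -4, "rx": 0, "ry": 0, "rz": 0, "grip": 1}
    - {"tx": 0.15, "ty": 0.3, "tz": -4.5, "rx": 0, "ry": 0, "rz": 0, "grip": 1}
    - {"tx": 0.15, "ty": 0.3, "tz": -4.5, "rx": 0, "ry": 0, "rz": 0, "grip": 1}

```text
time: 45.68
tool_pos: [0.5892, 0.007, 0.029]
ee_rot: [-0.706, 0.708, 0.001, -0.002]
ft_force: [0.7, -0.6, 0.3]
opening: 0.008
```

```bash
python3 - <<'E'
from m import *
print(telemetry.get_obs()["tool_pos"],telemetry.get_obs()["ft_force"])
im,P,o=blanks("side")
cv2.imwrite("pics/s20.png",cv2.resize(im[130:330,190:400],None,fx=3,fy=2.8,interpolation=cv2.INTER_CUBIC))
E
```

```text
[0.58919587 0.00699882 0.02904041] [ 0.74786565 -0.59360839  0.29292126]
```

View pics/s20.png

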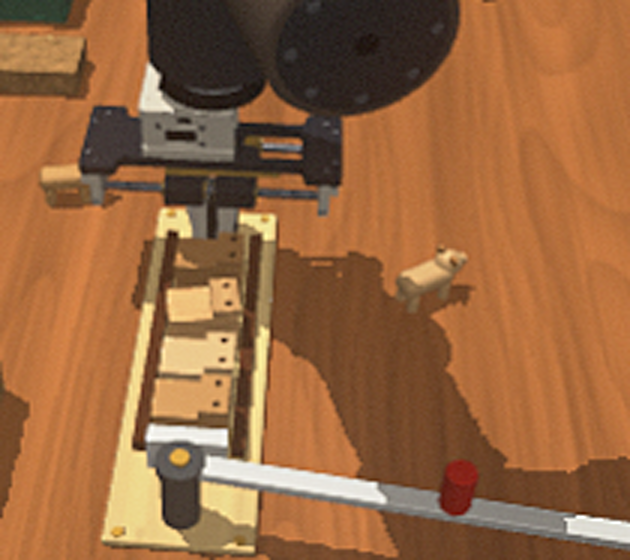

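Call:
servo_tool:
  moves:
    - {"tx": 0, "ty": 0.6, "tz": -0.2, "rx": 0, "ry": 0, "rz": 0, "grip": 1}
    - {"tx": 0, "ty": 1.0, "tz": -0.3, "rx": 0, "ry": 0, "rz": 0, "grip": 1}
    - {"tx": 0, "ty": 1.3, "tz": -0.3, "rx": 0, "ry": 0, "rz": 0, "grip": 1}
    - {"tx": 0, "ty": 1.6, "tz": -0.3, "rx": 0, "ry": 0, "rz": 0, "grip": 1}
    - {"tx": 0, "ty": 1.9, "tz": -0.3, "rx": 0, "ry": 0, "rz": 0, "grip": 1}
    - {"tx": 0, "ty": 2.2, "tz": -0.3, "rx": 0, "ry": 0, "rz": 0, "grip": 1}
    - {"tx": 0, "ty": 2.5, "tz": -0.3, "rx": 0, "ry": 0, "rz": 0, "grip": 1}
    - {"tx": 0, "ty": 2.8, "tz": -0.3, "rx": 0, "ry": 0, "rz": 0, "grip": 1}
    - {"tx": 0, "ty": 3.1, "tz": -0.3, "rx": 0, "ry": 0, "rz": 0, "grip": 1}
    - {"tx": 0, "ty": 3.4, "tz": -0.3, "rx": 0, "ry": 0, "rz": 0, "grip": 1}
    - {"tx": 0, "ty": 3.7, "tz": -0.3, "rx": 0, "ry": 0, "rz": 0, "grip": 1}
    - {"tx": 0, "ty": 4.0, "tz": -0.3, "rx": 0, "ry": 0, "rz": 0, "grip": 1}

```text
time: 47.22
tool_pos: [0.5893, 0.0472, 0.0263]
ee_rot: [-0.706, 0.708, 0.001, -0.002]
ft_force: [-0.1, -2.2, 1.0]
opening: 0.002
```

```bash
python3 - <<'E'
from m import *
print(telemetry.get_obs()["tool_pos"],telemetry.get_obs()["ft_force"])
im,P,o=blanks("side")
cv2.imwrite("pics/s21.png",cv2.resize(im[170:320,200:320],None,fx=5,fy=4,interpolation=cv2.INTER_CUBIC))
E
```

```text
[0.58928538 0.0472296  0.02628236] [-0.1387729  -2.15151424  1.04059728]
```

View pics/s21.png

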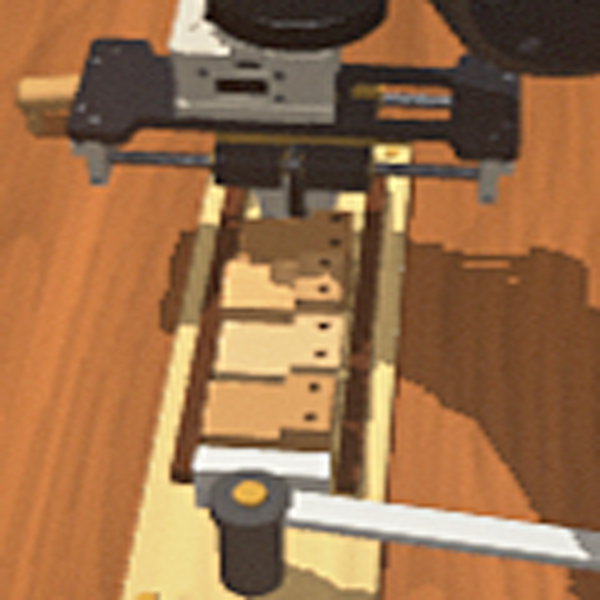

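Lovely: the row is closing up, all standing. Continue slowly.

Call:
servo_tool:
  moves:
    - {"tx": 0, "ty": 0.2, "tz": 0, "rx": 0, "ry": 0, "rz": 0, "grip": 1}
    - {"tx": 0, "ty": 0.4, "tz": 0, "rx": 0, "ry": 0, "rz": 0, "grip": 1}
    - {"tx": 0, "ty": 0.6, "tz": 0, "rx": 0, "ry": 0, "rz": 0, "grip": 1}
    - {"tx": 0, "ty": 0.8, "tz": 0, "rx": 0, "ry": 0, "rz": 0, "grip": 1}
    - {"tx": 0, "ty": 1.0, "tz": 0, "rx": 0, "ry": 0, "rz": 0, "grip": 1}
    - {"tx": 0, "ty": 1.2, "tz": 0, "rx": 0, "ry": 0, "rz": 0, "grip": 1}
    - {"tx": 0, "ty": 1.4, "tz": 0, "rx": 0, "ry": 0, "rz": 0, "grip": 1}
    - {"tx": 0, "ty": 1.6, "tz": 0, "rx": 0, "ry": 0, "rz": 0, "grip": 1}
    - {"tx": 0, "ty": 1.7, "tz": 0, "rx": 0, "ry": 0, "rz": 0, "grip": 1}

```text
time: 48.4
tool_pos: [0.5894, 0.0646, 0.0263]
ee_rot: [-0.706, 0.708, 0.0, -0.002]
ft_force: [-0.2, -1.5, -0.3]
opening: 0.007
```

Call:
servo_tool:
  moves:
    - {"tx": 0, "ty": 0.1, "tz": 0, "rx": 0, "ry": 0, "rz": 0, "grip": 1}
    - {"tx": 0, "ty": 0.2, "tz": 0, "rx": 0, "ry": 0, "rz": 0, "grip": 1}
    - {"tx": 0, "ty": 0.3, "tz": 0, "rx": 0, "ry": 0, "rz": 0, "grip": 1}
    - {"tx": 0, "ty": 0.4, "tz": 0, "rx": 0, "ry": 0, "rz": 0, "grip": 1}

```text
time: 48.9
tool_pos: [0.5894, 0.0686, 0.0263]
ee_rot: [-0.706, 0.708, 0.001, -0.002]
ft_force: [-0.3, -2.6, 0.8]
opening: 0.003
```

Call:
servo_tool:
  moves:
    - {"tx": 0, "ty": 0.1, "tz": 0, "rx": 0, "ry": 0, "rz": 0, "grip": 1}
    - {"tx": 0, "ty": 0.2, "tz": 0, "rx": 0, "ry": 0, "rz": 0, "grip": 1}
    - {"tx": 0, "ty": 0.3, "tz": 0, "rx": 0, "ry": 0, "rz": 0, "grip": 1}

```text
time: 49.28
tool_pos: [0.5889, 0.0692, 0.0263]
ee_rot: [-0.706, 0.708, 0.0, -0.003]
ft_force: [3.2, -17.9, 1.6]
opening: 0.009
```

```bash
python3 - <<'E'
from m import *
im,P,o=blanks("side")
for a in o:
        if .36<a[2][0][0]/1000<.64: print(a[0],np.round(a[2][0],1),np.round(a[2][1],1),round(a[2][2],1),round(a[3],3))
print(telemetry.get_obs()["ft_force"])
cv2.imwrite("pics/s22.png",cv2.resize(im[170:320,200:320],None,fx=5,fy=4,interpolation=cv2.INTER_CUBIC))
E
```

```text
130 [415.   32.4] [60.7 20.9] 30.2 0.033
1572 [591.  151.4] [159.2  55.5] 89.4 0.048
113 [589.1 274.4] [25.  10.8] 4.7 0.046
[  0.92062153 -14.9893832    2.10405498]
```

View pics/s22.png

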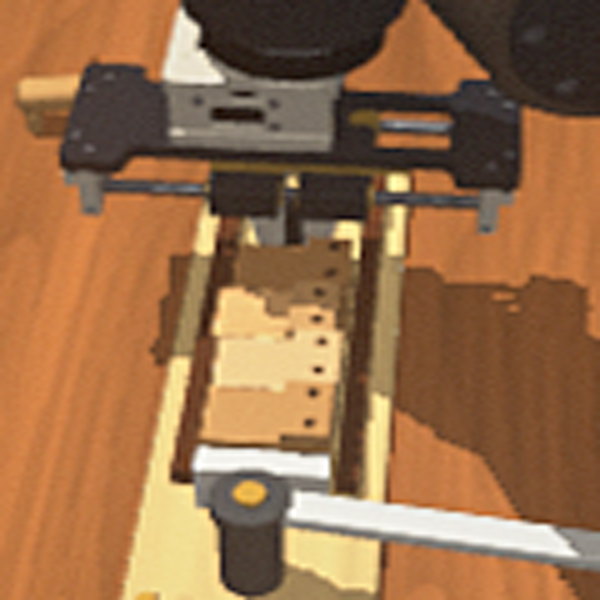

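Call:
servo_tool:
  moves:
    - {"tx": 0, "ty": -0.4, "tz": 0, "rx": 0, "ry": 0, "rz": 0, "grip": 1}
    - {"tx": 0, "ty": -2, "tz": 0, "rx": 0, "ry": 0, "rz": 0, "grip": 1}
    - {"tx": 0, "ty": -4, "tz": 1, "rx": 0, "ry": 0, "rz": 0, "grip": 1}
    - {"tx": 0, "ty": -4, "tz": 6, "rx": 0, "ry": 0, "rz": 0, "grip": 1}
    - {"tx": 0, "ty": -4, "tz": 12, "rx": 0, "ry": 0, "rz": 0, "grip": 1}
    - {"tx": 0, "ty": -10, "tz": 14, "rx": 0, "ry": 0, "rz": 0, "grip": 0.8}
    - {"tx": 0, "ty": -16, "tz": 14, "rx": 0, "ry": 0, "rz": 0, "grip": 0.7}

```text
time: 50.2
tool_pos: [0.5901, -0.0924, 0.17]
ee_rot: [-0.707, 0.707, -0.002, -0.001]
ft_force: [0.5, -0.9, -0.4]
opening: 0.174
```

```bash
python3 - <<'E'
from m import *
o=telemetry.get_obs(); print(o["tool_pos"],o["qpos"])
im,P,o=blanks("side")
for a in o:
        if .36<a[2][0][0]/1000<.64: print(a[0],np.round(a[2][0],1),np.round(a[2][1],1),round(a[2][2],1),round(a[3],3))
m=(P[...,2]>.03)&(P[...,2]<.07)&(abs(P[...,0]-.59)<.05)&(P[...,1]>0)&(P[...,1]<.24); Q=P[m]
for y in np.arange(.064,.24,.008):
    s=Q[(Q[:,1]>=y)&(Q[:,1]<y+.008)]
    if len(s)>3: print(round(y,3),len(s),np.round([s[:,0].min(),s[:,0].max(),np.percentile(s[:,2],20),np.percentile(s[:,2],80)],3))
cv2.imwrite("pics/s23.png",cv2.resize(im[170:330,200:400],None,fx=3.9,fy=3.6,interpolation=cv2.INTER_CUBIC))
im,d=snapshot("top"); P=cloud("top",d)
m=(im[...,2].astype(int)>im[...,1].astype(int)+60)&(im[...,2]>100)&(P[...,2]>.07)
print("knob",m.sum(),np.median(P[m],0) if m.sum() else "", P[m].min(0),P[m].max(0))
cv2.imwrite("pics/t23.png",cv2.resize(im[140:310,110:310],None,fx=3.5,fy=3.5,interpolation=cv2.INTER_CUBIC))
E
```

```text
[ 0.59014922 -0.0923911   0.17000035] [ 0.17442612  0.27357101 -0.24755313  0.00490452 -1.04942487 -0.17717305]
195 [588.3 -28.2] [24.4 34.6] 87.1 0.052
138 [415.6  31.8] [61.5 22.5] 29.6 0.033
1494 [590.9 153.9] [152.1  55.4] 89.4 0.048
116 [590.  274.7] [23.2 10.5] 6.2 0.046
0.08 51 [0.563 0.613 0.047 0.055]
0.088 69 [0.563 0.614 0.047 0.056]
0.096 64 [0.563 0.613 0.047 0.055]
0.104 61 [0.564 0.615 0.047 0.056]
0.112 78 [0.563 0.618 0.047 0.055]
0.12 65 [0.567 0.618 0.047 0.055]
0.128 74 [0.567 0.618 0.047 0.055]
0.136 65 [0.568 0.618 0.047 0.056]
0.144 83 [0.563 0.617 0.047 0.055]
0.152 74 [0.563 0.614 0.047 0.056]
0.16 70 [0.565 0.615 0.047 0.056]
0.168 79 [0.564 0.614 0.047 0.056]
0.176 86 [0.563 0.615 0.047 0.055]
0.184 77 [0.565 0.615 0.047 0.055]
0.192 74 [0.564 0.616 0.047 0.056]
0.2 75 [0.566 0.617 0.048 0.057]
0.208 153 [0.565 0.616 0.046 0.056]
0.216 94 [0.565 0.618 0.042 0.044]
0.224 99 [0.564 0.617 0.036 0.043]
knob 98 [0.63300266 0.49195779 0.1277959 ] [ 0.38030124 -0.04353152  0.09861797] [0.65203003 0.51118576 1.29790188]
```

View pics/s23.png

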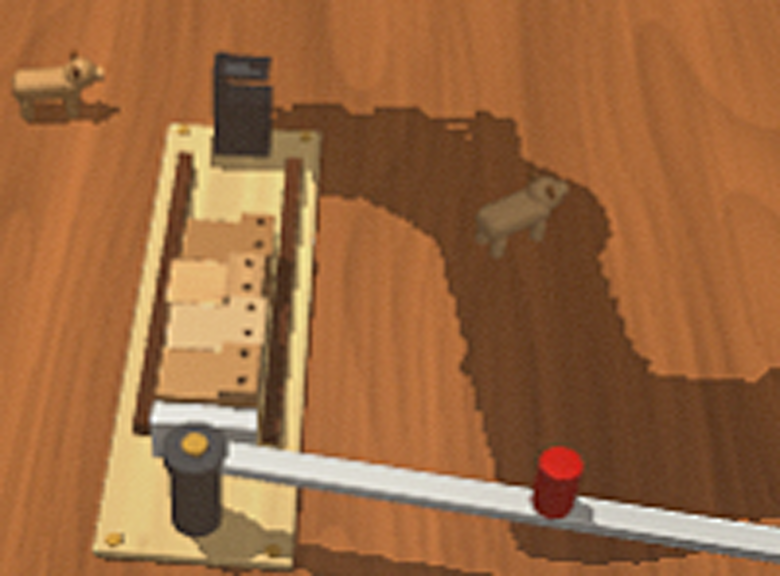

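View pics/t23.png

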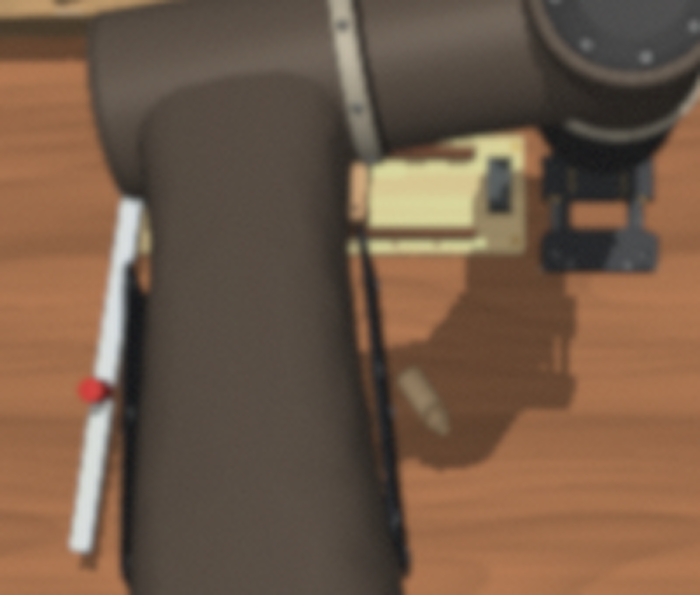

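Call:
servo_tool:
  moves:
    - {"tx": -2, "ty": 5, "tz": 0, "rx": 0, "ry": 0, "rz": 0.18, "grip": 0.3}
    - {"tx": -4, "ty": 10, "tz": 0, "rx": 0, "ry": 0, "rz": 0.36, "grip": 0.3}
    - {"tx": -6, "ty": 15, "tz": 0, "rx": 0, "ry": 0, "rz": 0.54, "grip": 0.3}
    - {"tx": -8, "ty": 20, "tz": 0, "rx": 0, "ry": 0, "rz": 0.72, "grip": 0.3}
    - {"tx": -11, "ty": 25, "tz": 0, "rx": 0, "ry": 0, "rz": 0.9, "grip": 0.3}
    - {"tx": -14, "ty": 30, "tz": 0, "rx": 0, "ry": 0, "rz": 1.08, "grip": 0.3}
    - {"tx": -16, "ty": 35, "tz": 0, "rx": 0, "ry": 0, "rz": 1.26, "grip": 0.3}
    - {"tx": -17, "ty": 37.6, "tz": 0, "rx": 0, "ry": 0, "rz": 1.44, "grip": 0.3}
    - {"tx": -17, "ty": 37.6, "tz": 0, "rx": 0, "ry": 0, "rz": 1.457, "grip": 0.3}
    - {"tx": -17, "ty": 37.6, "tz": -3, "rx": 0, "ry": 0, "rz": 1.457, "grip": 0.3}
    - {"tx": -17, "ty": 37.6, "tz": -3, "rx": 0, "ry": 0, "rz": 1.457, "grip": 0.3}

```text
time: 51.68
tool_pos: [0.4174, 0.2778, 0.1364]
ee_rot: [0.998, -0.062, 0.001, 0.003]
ft_force: [-0.7, 1.1, 0.1]
opening: 0.705
```

Call:
servo_tool:
  moves:
    - {"tx": 0.3, "ty": 0.6, "tz": -2, "rx": 0, "ry": 0, "rz": 0, "grip": 0.3}
    - {"tx": 0.3, "ty": 0.6, "tz": -5, "rx": 0, "ry": 0, "rz": 0, "grip": 0.3}
    - {"tx": 0.3, "ty": 0.6, "tz": -5.4, "rx": 0, "ry": 0, "rz": 0, "grip": 0.3}
    - {"tx": 0.3, "ty": 0.6, "tz": -5.4, "rx": 0, "ry": 0, "rz": 0, "grip": 0.6}
    - {"tx": 0.3, "ty": 0.6, "tz": -5.4, "rx": 0, "ry": 0, "rz": 0, "grip": 1}
    - {"tx": 0.3, "ty": 0.6, "tz": -5.4, "rx": 0, "ry": 0, "rz": 0, "grip": 1}
    - {"tx": 0.3, "ty": 0.6, "tz": -5.4, "rx": 0, "ry": 0, "rz": 0, "grip": 1}

```text
time: 52.55
tool_pos: [0.4205, 0.284, 0.0829]
ee_rot: [0.998, -0.061, 0.001, 0.003]
ft_force: [-0.4, -0.3, 0.3]
opening: 0.306
```

```bash
python3 - <<'E'
from h import *
o=telemetry.get_obs(); p=o["tool_pos"]; print(p,o["ft_force"],o["opening"],o["qpos"])
piv=np.array([.5905,.2655]); r=.1705
t0=np.arctan2(piv[0]-p[0],piv[1]-p[1]); print(t0,np.hypot(*(piv-p[:2])))
for i in range(1,25):
    t=t0+i*(-.0-t0)/24; q=piv-r*np.array([np.sin(t),np.cos(t)])
    print(i,np.round((q-p[:2])*100,1),round(-(t-t0),2))
E
```

```text
[0.42053845 0.28402079 0.08294433] [-0.36768212 -0.28505592  0.3085843 ] 0.3061740465896814 [ 0.98590888  0.23180138 -0.54310899  0.00748762 -0.79974842  0.45662472]
1.679338502959904 0.17096768109140725
1 [-0.  -1.2] 0.07
2 [-0.  -2.4] 0.14
3 [ 0.  -3.6] 0.21
4 [ 0.2 -4.8] 0.28
5 [ 0.4 -5.9] 0.35
6 [ 0.8 -7.1] 0.42
7 [ 1.2 -8.2] 0.49
8 [ 1.7 -9.3] 0.56
9 [  2.2 -10.3] 0.63
10 [  2.8 -11.4] 0.7
11 [  3.5 -12.3] 0.77
12 [  4.3 -13.2] 0.84
13 [  5.1 -14.1] 0.91
14 [  6.  -14.9] 0.98
15 [  7.  -15.6] 1.05
16 [  7.9 -16.3] 1.12
17 [  9.  -16.9] 1.19
18 [ 10.  -17.4] 1.26
19 [ 11.2 -17.9] 1.33
20 [ 12.3 -18.2] 1.4
21 [ 13.4 -18.5] 1.47
22 [ 14.6 -18.7] 1.54
23 [ 15.8 -18.9] 1.61
24 [ 17.  -18.9] 1.68
```

Call:
servo_tool:
  moves:
    - {"tx": 0, "ty": 0, "tz": 0, "rx": 0, "ry": 0, "rz": 0, "grip": 1}
    - {"tx": 0, "ty": -1.2, "tz": 0, "rx": 0, "ry": 0, "rz": 0.07, "grip": 1}
    - {"tx": 0, "ty": -2.4, "tz": 0, "rx": 0, "ry": 0, "rz": 0.13, "grip": 1}
    - {"tx": 0, "ty": -3.6, "tz": 0, "rx": 0, "ry": 0, "rz": 0.19, "grip": 1}
    - {"tx": 0.2, "ty": -4.8, "tz": 0, "rx": 0, "ry": 0, "rz": 0.25, "grip": 1}
    - {"tx": 0.4, "ty": -5.9, "tz": 0, "rx": 0, "ry": 0, "rz": 0.31, "grip": 1}
    - {"tx": 0.8, "ty": -7.1, "tz": 0, "rx": 0, "ry": 0, "rz": 0.37, "grip": 1}
    - {"tx": 1.2, "ty": -8.2, "tz": 0, "rx": 0, "ry": 0, "rz": 0.43, "grip": 1}
    - {"tx": 1.7, "ty": -9.3, "tz": 0, "rx": 0, "ry": 0, "rz": 0.5, "grip": 1}
    - {"tx": 2.2, "ty": -10.3, "tz": 0, "rx": 0, "ry": 0, "rz": 0.56, "grip": 1}
    - {"tx": 2.8, "ty": -11.4, "tz": 0, "rx": 0, "ry": 0, "rz": 0.62, "grip": 1}
    - {"tx": 3.5, "ty": -12.3, "tz": 0, "rx": 0, "ry": 0, "rz": 0.68, "grip": 1}

```text
time: 54.05
tool_pos: [0.4558, 0.1612, 0.0831]
ee_rot: [0.961, 0.276, 0.003, 0.002]
ft_force: [-2.4, 1.1, 0.4]
opening: 0.221
```

```bash
python3 - <<'E'
from h import *
o=telemetry.get_obs(); p=o["tool_pos"]; print(p,o["ft_force"],o["opening"],o["qpos"])
piv=np.array([.5905,.2655]); r=.171
t0=np.arctan2(piv[0]-p[0],piv[1]-p[1]); print(t0,np.hypot(*(piv-p[:2])))
for i in range(1,13):
    t=t0+i*(.03-t0)/12; q=piv-r*np.array([np.sin(t),np.cos(t)])
    print(i,np.round((q-p[:2])*100,1),round(-(t-t0),2))
im,d=snapshot("side");cv2.imwrite("pics/s24.png",cv2.resize(im[130:330,190:400],None,fx=3,fy=2.8,interpolation=cv2.INTER_CUBIC))
E
```

```text
[0.45575228 0.16117978 0.08306772] [-2.37648682  1.05644352  0.38594011] 0.22067953467281834 [ 0.75304623  0.19142096 -0.59904476  0.00860128 -0.77778967  1.37131121]
0.9119930632407569 0.17041026125869604
1 [ 0.8 -1. ] 0.07
2 [ 1.6 -1.9] 0.15
3 [ 2.6 -2.7] 0.22
4 [ 3.6 -3.5] 0.29
5 [ 4.6 -4.2] 0.37
6 [ 5.7 -4.8] 0.44
7 [ 6.9 -5.3] 0.51
8 [ 8.  -5.8] 0.59
9 [ 9.2 -6.1] 0.66
10 [10.5 -6.4] 0.73
11 [11.7 -6.6] 0.81
12 [13.  -6.7] 0.88
```

View pics/s24.png

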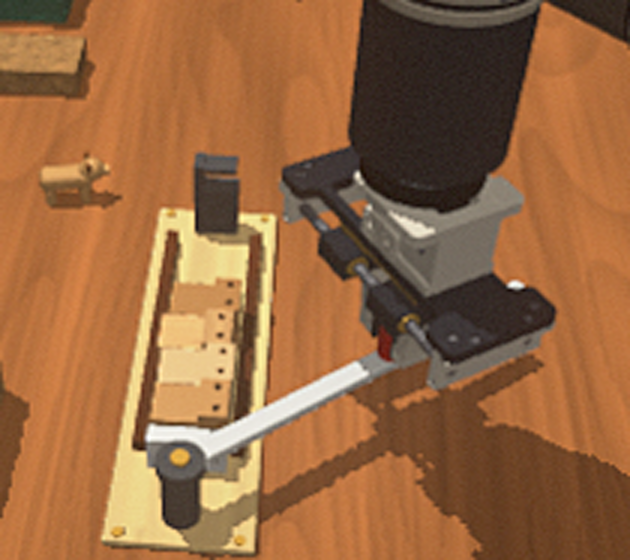

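Call:
servo_tool:
  moves:
    - {"tx": 0.8, "ty": -1.0, "tz": 0, "rx": 0, "ry": 0, "rz": 0.06, "grip": 1}
    - {"tx": 1.6, "ty": -1.9, "tz": 0, "rx": 0, "ry": 0, "rz": 0.12, "grip": 1}
    - {"tx": 2.6, "ty": -2.7, "tz": 0, "rx": 0, "ry": 0, "rz": 0.19, "grip": 1}
    - {"tx": 3.6, "ty": -3.5, "tz": 0, "rx": 0, "ry": 0, "rz": 0.25, "grip": 1}
    - {"tx": 4.6, "ty": -4.2, "tz": 0, "rx": 0, "ry": 0, "rz": 0.31, "grip": 1}
    - {"tx": 5.7, "ty": -4.8, "tz": 0, "rx": 0, "ry": 0, "rz": 0.37, "grip": 1}
    - {"tx": 6.9, "ty": -5.3, "tz": 0, "rx": 0, "ry": 0, "rz": 0.44, "grip": 1}
    - {"tx": 8.0, "ty": -5.8, "tz": 0, "rx": 0, "ry": 0, "rz": 0.5, "grip": 1}
    - {"tx": 9.2, "ty": -6.1, "tz": 0, "rx": 0, "ry": 0, "rz": 0.56, "grip": 1}
    - {"tx": 10.5, "ty": -6.4, "tz": 0, "rx": 0, "ry": 0, "rz": 0.62, "grip": 1}
    - {"tx": 11.7, "ty": -6.6, "tz": 0, "rx": 0, "ry": 0, "rz": 0.69, "grip": 1}
    - {"tx": 12.6, "ty": -6.7, "tz": 0, "rx": 0, "ry": 0, "rz": 0.72, "grip": 1}

```text
time: 55.6
tool_pos: [0.5824, 0.0942, 0.0831]
ee_rot: [0.801, 0.599, 0.003, 0.001]
ft_force: [-2.7, 5.1, 2.2]
opening: 0.217
```

```bash
python3 - <<'E'
from h import *
o=telemetry.get_obs(); p=o["tool_pos"]; print(p,o["ft_force"],o["opening"],o["qpos"])
im,d=snapshot("side");cv2.imwrite("pics/s25.png",cv2.resize(im[130:330,190:400],None,fx=3,fy=2.8,interpolation=cv2.INTER_CUBIC))
E
```

```text
[0.58242666 0.09420327 0.08309399] [-2.70639136  5.13543262  2.19924359] 0.21730648964262503 [ 4.92218017e-01  3.47287043e-01 -3.66656088e-01  1.49365306e-03
 -8.50292399e-01  2.36086162e+00]
```

View pics/s25.png

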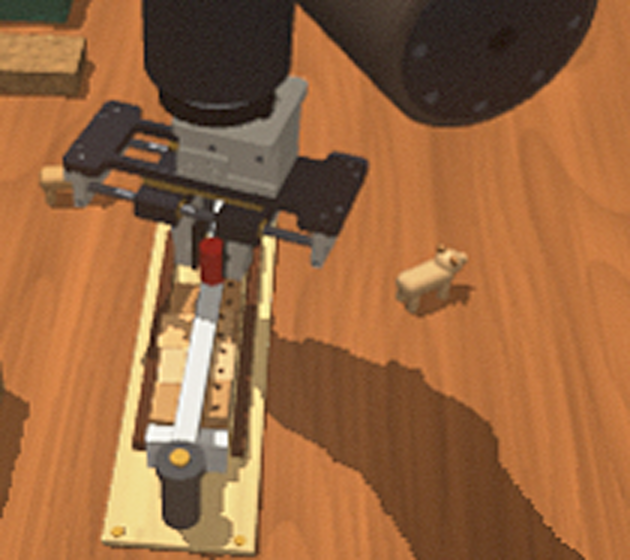

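Call:
servo_tool:
  moves:
    - {"tx": 0.2, "ty": 0.1, "tz": 0, "rx": 0, "ry": 0, "rz": 0, "grip": 1}
    - {"tx": 0.4, "ty": 0.1, "tz": 0, "rx": 0, "ry": 0, "rz": 0, "grip": 1}
    - {"tx": 0.6, "ty": 0.1, "tz": 0, "rx": 0, "ry": 0, "rz": 0, "grip": 1}
    - {"tx": 0.8, "ty": 0.1, "tz": 0, "rx": 0, "ry": 0, "rz": 0, "grip": 1}

```text
time: 56.15
tool_pos: [0.5893, 0.0943, 0.083]
ee_rot: [0.801, 0.599, 0.001, 0.001]
ft_force: [-13.2, -0.6, 12.9]
opening: 0.222
```

Call:
servo_tool:
  moves:
    - {"tx": 0.1, "ty": 0, "tz": 0.05, "rx": 0, "ry": 0, "rz": 0, "grip": 1}
    - {"tx": 0.2, "ty": 0, "tz": 0.05, "rx": 0, "ry": 0, "rz": 0, "grip": 1}
    - {"tx": 0.2, "ty": 0, "tz": 0.05, "rx": 0, "ry": 0, "rz": 0, "grip": 1}

```text
time: 56.52
tool_pos: [0.5891, 0.0942, 0.0831]
ee_rot: [0.801, 0.598, -0.0, -0.0]
ft_force: [-9.6, 0.4, 6.8]
opening: 0.222
```

Call:
servo_tool:
  moves:
    - {"tx": 0.05, "ty": 0, "tz": 0, "rx": 0, "ry": 0, "rz": 0, "grip": 0.7}
    - {"tx": 0.05, "ty": 0, "tz": 0, "rx": 0, "ry": 0, "rz": 0, "grip": 0.5}
    - {"tx": 0, "ty": 0, "tz": 0, "rx": 0, "ry": 0, "rz": 0, "grip": 0.4}
    - {"tx": 0, "ty": 0, "tz": 3, "rx": 0, "ry": 0, "rz": 0, "grip": 0.4}
    - {"tx": 0, "ty": 0, "tz": 8, "rx": 0, "ry": 0, "rz": 0, "grip": 0.4}
    - {"tx": 0, "ty": -6, "tz": 10, "rx": 0, "ry": 0, "rz": 0, "grip": 0.4}
    - {"tx": 0, "ty": -12, "tz": 10, "rx": 0, "ry": 0, "rz": 0, "grip": 0.4}
    - {"tx": 0, "ty": -18, "tz": 10, "rx": 0, "ry": 0, "rz": -0.1, "grip": 0.4}
    - {"tx": 0, "ty": -24, "tz": 10, "rx": 0, "ry": 0, "rz": -0.2, "grip": 0.4}
    - {"tx": 0, "ty": -30, "tz": 10, "rx": 0, "ry": 0, "rz": -0.2, "grip": 0.4}
    - {"tx": 0, "ty": -36, "tz": 10, "rx": 0, "ry": 0, "rz": -0.2, "grip": 0.4}
    - {"tx": 0, "ty": -36, "tz": 10, "rx": 0, "ry": 0, "rz": -0.2, "grip": 0.4}

```text
time: 58.02
tool_pos: [0.5885, -0.2697, 0.1823]
ee_rot: [0.858, 0.513, -0.0, -0.0]
ft_force: [-0.2, 0.9, -0.2]
opening: 0.601
```

```bash
python3 - <<'E'
from m import *
o=telemetry.get_obs(); print(o["tool_pos"],o["ft_force"])
for n in("side","top"):
    im,P,o=blanks(n)
    m=(P[...,2]>.066)&(P[...,2]<.080)&(abs(P[...,0]-.59)<.1)&(P[...,1]>0.0)&(P[...,1]<.235); Q=P[m]
    if len(Q)>20:
        k=np.polyfit(Q[:,1],Q[:,0],1); print(n,"bar slope",k, "theta~",np.arctan(k[0]))
    c=im[150:330,190:370] if n=="side" else im[140:290,120:300]
    cv2.imwrite(f"pics/{n}26.png",cv2.resize(c,None,fx=3.3,fy=3.3,interpolation=cv2.INTER_CUBIC))
E
```

```text
[ 0.58850613 -0.26974698  0.18234437] [-0.16871498  0.89150609 -0.21432802]
side bar slope [0.00708727 0.58888383] theta~ 0.007087155765975736
top bar slope [0.00565911 0.5894636 ] theta~ 0.005659044807797488
```

View pics/side26.png

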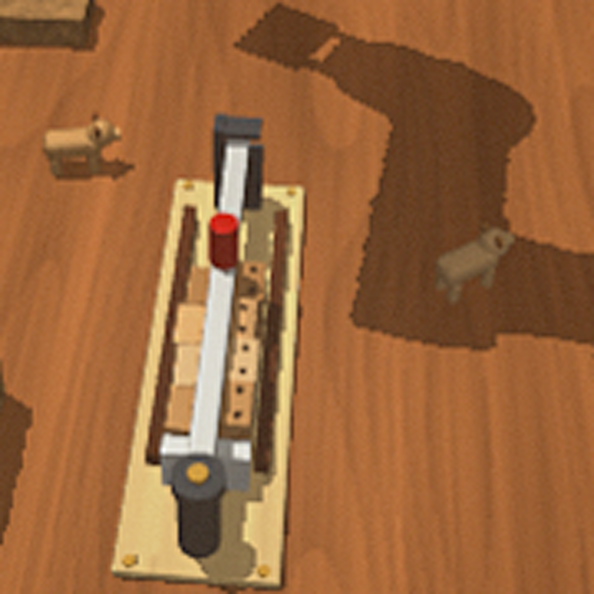

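View pics/top26.png

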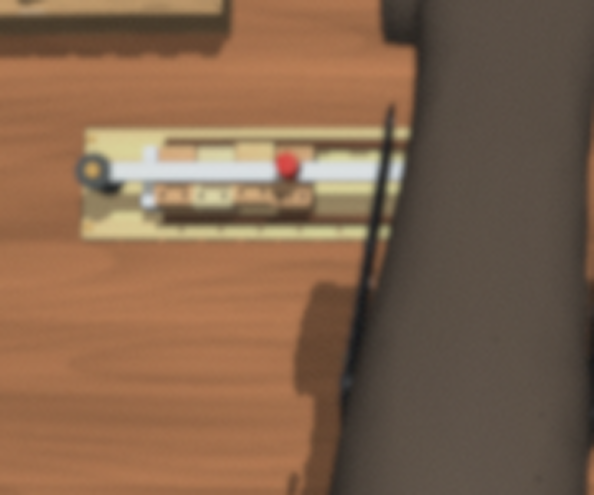

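```bash
python3 - <<'E'
from m import *
im,P,o=blanks("side")
Q=P[(P[...,2]>.043)&(P[...,2]<.060)&(abs(P[...,0]-.59)<.035)&(P[...,1]>0.02)&(P[...,1]<.216)]
print("row y",np.percentile(Q[:,1],[1,99]))
for y in np.arange(.078,.22,.01):
    s=Q[(Q[:,1]>=y)&(Q[:,1]<y+.01)]
    print(round(y,3),len(s),np.round([s[:,0].min(),s[:,0].max()],3) if len(s) else "")
for lab in ("carved_pig","carved_dog"):
    for r in spotter.outline_of(lab,"side")[:1]: print(lab,np.median(P[r["region"]],0))
from rig import ticket
print(ticket.close_job())
E
```

```text
row y [0.08217607 0.21536959]
0.078 34 [0.563 0.613]
0.088 60 [0.563 0.614]
0.098 52 [0.564 0.615]
0.108 61 [0.563 0.618]
0.118 54 [0.567 0.617]
0.128 59 [0.567 0.618]
0.138 58 [0.566 0.618]
0.148 66 [0.563 0.617]
0.158 58 [0.565 0.615]
0.168 63 [0.564 0.615]
0.178 69 [0.564 0.615]
0.188 63 [0.565 0.616]
0.198 62 [0.565 0.615]
0.208 100 [0.565 0.616]
0.218 0 
carved_pig [0.4189866  0.03862448 0.02926052]
carved_dog [ 0.7157826  -0.06074242  0.02932995]
the job is handed in; nothing more can be done
None
```

The job is handed in at about 58 s of the 208 s allowed. All four blanks stand in one tight row against the end stop, and the keeper bar is closed in its catch.

**What I did**
- I swung the keeper bar out to about 1.68 rad and placed the four blanks crosswise in the channel.
- The fourth blank touched the third on the way down and toppled in the channel when I released it. I stood it upright again on the table and placed it a second time.
- I pushed the row along with the closed gripper until it came up solid: the wrist force jumped from about 2.5 N to 15–18 N.
- I swung the bar back until it stopped hard (about 10–13 N), then moved the arm clear.

**What the last checks showed**
- **Row:** it measured from y ≈ 0.080 to 0.215 m with no visible gaps, so about 135 mm against a nominal 136 mm. All blanks are upright and within about 3 mm of the channel's centre line.
- **Keeper bar:** it lies along the tray's own axis to within about 0.002 rad, so it is closed by measurement.
- **Carvings:** the pig stands where it was in the last measured positions. For the dog I only had a rough first reading, but it looks unmoved in the pictures and the arm never touched it.

**One disagreement:** the tray plate's visible edges put its centre about 6 mm from where the stop, pivot and catch put it. I worked from the stop, pivot and catch, and the solid contact happened within a millimetre of where they predicted.

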